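Set out the coffee things on the serving board

TASK

Set the serving board for coffee: put the blue mug on the blue coaster and the green mug on the green coaster, stand the yellow sugar pot on the board midway between the two coasters with its lid on, and stand the steel milk jug on the board straight behind the sugar pot (on the side away from the robot, square to the line through the coasters) with a gap of about 4 cm between jug and pot. Everything stands upright, each thing is set down and not dropped, and the honey jar and the salt shaker stay where they are.

Things in the scene. Friction and masses are not known exactly. Their poses are not given: they have to be found in the camera images.
- blue_mug: Blue mug, round, 60 mm outside diameter, 75 mm tall, open top, wall 3.5 mm, about 0.16 kg. One ear handle on its own +y side, 7 mm thick, reaching to 52 mm from the axis, between heights 15 and 64 mm. Origin: centre of its underside, z up. Starts upright on the worktop.
- green_mug: Green mug, round, 60 mm outside diameter, 75 mm tall, open top, wall 3.5 mm, about 0.16 kg. One ear handle on its own +y side, 7 mm thick, reaching to 52 mm from the axis, between heights 15 and 64 mm. Origin: centre of its underside, z up. Starts upright on the worktop.
- sugar_pot: Yellow glazed sugar pot, plain open cylinder without handle, 56 mm outside diameter, 48 mm inside, 55 mm tall, about 0.15 kg. Origin: centre of its underside, z up. Starts upright on the worktop, without its lid.
- sugar_lid: Lid of the sugar pot: yellow disc, 58 mm diameter, 6 mm thick; below it a centring plug (36 mm diameter, 6 mm deep) that drops loosely into the pot; on top a pale wooden knob (18 mm diameter, 24 mm tall). 0.06 kg. Origin: centre of the plug's underside, z up; seated, it is 49 mm above the pot's underside. Starts level on its plug on the worktop.
- milk_jug: Steel milk jug, round, 56 mm outside diameter, 85 mm tall, open top, wall 3.5 mm, about 0.18 kg. Ear handle on its own +y side, 7 mm thick, to 50 mm from the axis, heights 16 to 74 mm; small lip on the -y side. Origin: centre of its underside, z up. Starts upright on the worktop.
- blue_coaster: Blue round coaster, 88 mm diameter, 6 mm thick, fixed on the board. Origin: centre of its underside (on the board's top). The two coasters lie 210 mm apart, either may be the left one.
- green_coaster: Green round coaster, 88 mm diameter, 6 mm thick, fixed on the board. Origin: centre of its underside (on the board's top).
- board: Brown wooden serving board, 240 mm (its x) by 310 mm (its y) by 12 mm thick, fixed on the worktop. Origin: centre of its underside; +x points away from the robot (turned up to 17 degrees), +y left. Coasters are centred at its x = -50 mm, y = +105 and -105 mm; the middle between them is x = -50 mm, y = 0; behind is towards +x.
- honey_jar: Amber honey jar with a brass-coloured cap, 42 mm diameter, 60 mm tall, 0.15 kg, loose, standing on the board's far right corner (board x about +85 mm, y about -115 mm). To be left alone. Origin: centre of its underside.
- salt_shaker: White ceramic salt shaker, 38 mm diameter, 68 mm tall, 0.12 kg, loose, standing on the worktop far to the left. To be left alone. Origin: centre of its underside.

How it is judged:
At the end, for the whole second after the job is handed in: Mugs on their own coasters within 14 mm; pot on the board within 15 mm of midway between the coasters; lid seated, within 9 mm; jug on the board behind the pot, 18 mm sideways, axes 75 to 121 mm apart; all upright (0.1 rad), at rest; honey and salt moved under 20 mm (horizontal distance between blue_mug and blue_coaster below 0.014 m and z of blue_mug in the frame of blue_coaster between 0.002 and 0.01 m and horizontal distance between green_mug and green_coaster below 0.014 m and z of green_mug in the frame of green_coaster between 0.002 and 0.01 m and x of sugar_pot in the frame of board between -0.065 and -0.035 m and y of sugar_pot in the frame of board between -0.015 and 0.015 m and z of sugar_pot in the frame of board between 0.008 and 0.016 m and y of milk_jug in the frame of board between -0.018 and 0.018 m and x of milk_jug in the frame of board above 0 m and horizontal distance between milk_jug and sugar_pot between 0.075 and 0.121 m and z of milk_jug in the frame of board between 0.008 and 0.016 m and horizontal distance between sugar_lid and sugar_pot below 0.009 m and z of sugar_lid in the frame of sugar_pot between 0.046 and 0.052 m and angle between each of blue_mug, green_mug, sugar_pot, sugar_lid, milk_jug's own z axis and vertical below 0.1 rad and linear speed of each of blue_mug, green_mug, sugar_pot, sugar_lid, milk_jug below 0.02 m/s and distance of each of honey_jar, salt_shaker from where it was at the start of the episode below 0.02 m and angle between each of honey_jar, salt_shaker's own z axis and vertical below 0.15 rad); the robot touches nothing.
It fails at once if the honey jar or the salt shaker is pushed more than 25 mm away or knocked over (distance of any of honey_jar, salt_shaker from where it was at the start of the episode above 0.025 m or angle between any of honey_jar, salt_shaker's own z axis and vertical above 0.5 rad).
It fails at once if one of the five things is dropped: it falls free at more than 0.75 m/s (a drop of about 3 cm) ((linear speed of blue_mug above 0.75 m/s and contact force between each of the fingers, the arm and blue_mug below 0.05 N) or (linear speed of green_mug above 0.75 m/s and contact force between each of the fingers, the arm and green_mug below 0.05 N) or (linear speed of sugar_pot above 0.75 m/s and contact force between each of the fingers, the arm and sugar_pot below 0.05 N) or (linear speed of sugar_lid above 0.75 m/s and contact force between each of the fingers, the arm and sugar_lid below 0.05 N) or (linear speed of milk_jug above 0.75 m/s and contact force between each of the fingers, the arm and milk_jug below 0.05 N)).
It also fails if it takes over 123 s, if anything falls off the work surface, if the arm or the gripper's body presses on something with over 40 N, if the wrist force passes 120 N, or if a joint passes its speed limit or range.

ROBOT

A 6-joint arm with a two-finger parallel gripper is mounted at the origin on the work surface. World frame = base frame: x ahead of the robot, y to its left, z up, the work surface at z = 0. Lengths are in m, angles in rad, forces in N, time in s.
With the tool pointing down it reaches from about 0.4 to 0.925 m from the base axis. Payload 3.4 kg.
Tool frame: the origin (TCP) lies on the centre line of the jaws, within the pads' length; the fingertips stand 19 mm ahead of it and the grasp point (between the pads) is the TCP; z points along the fingers, y is the line along which they close (so a half turn about z gives the same grasp; the last joint's range is limited). The gripper opens to 85 mm and grips with 20 to 120 N. Pads are 22 mm wide; open, the fingers measure 114 mm over their backs; the gripper's body (76 mm by 85 mm) begins 54 mm behind the grasp point. The pads swing forward as they close: fully open they stand 13 mm farther back than shut.
Start: joints at [-1.286, 0.307, 1.506, -0, 1.328, -0.073], TCP at [0.201, -0.539, 0.217] pointing down, gripper open.
Joint ranges: [-3.12, 3.12], [-1.05, 2.28], [0.14, 2.33], [-1.42, 4.57], [0.1, 2.73], [-2.68, 2.68]. Speed limits (rad/s): [2.57, 2.57, 3.14, 3.14, 3.14, 3.14].

INTERFACE

Orientations are given as [roll, pitch, yaw] about the fixed x, y, z axes, in that order (R = Rz(yaw) Ry(pitch) Rx(roll)).
In Python, from station import readout, eyes, close_job gives the robot as it stands.
- The arm moves only by the shell command python3 -m pendant 'ROWS' [FORCE]. ROWS is JSON, a list of rows, each an object of numbers: "x", "y", "z": the shift along the tool's x, y, z in units of 25 mm (1.0 is 25 mm); "rx", "ry", "rz": the turn, a rotation vector about the tool's x, y, z in units of 8 degrees (1.0 is 8 degrees); "grip": the finger opening in mm, from 0 to 85.4. In form: [{"x": .., "y": .., "z": .., "rx": .., "ry": .., "rz": .., "grip": ..}, ...]. A call has 1 to 20 rows; each row is the pose to reach, as a shift and turn from the pose commanded when the call began, along the tool's axes at that moment; what a row does not reach only later rows make up. A row lasts 1/10 s, in which the tool goes at most 50 mm and 8.59 degrees, less where a joint would pass 70% of its speed; a pose out of reach is approached as far as the arm can. A call with a gripper value outside its range is refused whole. The fingers move at their own pace and stop on an object; FORCE is the grip in N (left out, the last holds). Time passes only in rows, so rows that repeat a pose let the fingers close. It gives the time, the measured TCP pose, the force, the opening and the grip force at its end, in the units of the state.
- readout.get_state(): the state, without advancing time (a new reading comes with each control period).
- eyes.grab_frame(name): name is "scene" or "top" or "wrist"; returns the picture (480x640x3 uint8, red, green, blue); there is no depth.
- eyes.calibration(name): a dict with "vertical_fov" (degrees; the focal length in pixels is half the picture's height over the tangent of half this angle, whatever the lens; pixels are square), "cx", "cy" (the principal point, pixels), "k1" (the pictures are not rectified: a ray, as slopes to the right and down, at radius r is drawn at 1 + k1 r^2 times it, then the intrinsics apply), "R" (3x3) and "t" (3): a world point X has camera coordinates R X + t. Camera axes: x right, y down, z forward; pixel columns grow to the right and rows downward; lengths in m; the calibration is good to about 2 mm. A picture is of the moment at which its call begins: read the wrist's pose just before it. calibration takes no time and is no camera call; for the wrist camera it gives the pose at the moment of the call.
- close_job(): hands the job in; it is judged then, once.
The state is a dict: "t": time; "joint_pos": joint angles; "qd": joint speeds; "joint_efforts": joint torques, N m; "eef_pos": TCP position; "ee_rot": TCP orientation; "ft_force": force on the tool from outside, world axes, zero at the start; "ft_torque": the same for the moment, N m; "gripper_width": finger opening in m; "finger_force": force on a finger pad.
Only numpy, scipy, OpenCV 4.12 (cv2) and the standard library are available. Lean on these libraries where they do the work, as an engineer would, in place of code of your own. Each camera call takes 0.05 s, during which the arm holds its last target. There are 200 camera calls.

## Working session

There is one attempt and no reset: what is moved stays moved. The work goes in short steps, Python scripts to look and compute and a shell command to move; the robot and the scene stay as the last step left them, time stands still between calls to the robot, and variables do not carry over. Pictures are saved under pics/ and viewed, at most 14 in all, crops included, and the job is handed in when it is done.

```bash
ls; mkdir -p pics
python3 - <<'E'
from station import readout, eyes
import cv2
s=readout.get_state();print(s)
for n in ("scene","top","wrist"):
    c=eyes.calibration(n);print(n,c)
    im=eyes.grab_frame(n);cv2.imwrite(f"pics/{n}0.png",im[:,:,::-1])
E
```

```text
pics
{'t': 0.0, 'joint_pos': array([-1.28651739e+00,  3.07555999e-01,  1.50764431e+00,  7.39081350e-06,
        1.32842121e+00, -7.34914688e-02]), 'qd': array([ 0.00063675,  0.00103138, -0.00137658, -0.00037637,  0.00091671,
       -0.00104017]), 'joint_efforts': array([-9.42107581e-04, -4.57549989e+01, -2.51914859e+01, -2.43670083e-04,
        1.32046390e-02, -3.17718779e-06]), 'eef_pos': array([ 0.20113918, -0.53790418,  0.21570179]), 'ee_rot': array([-3.13956979e+00, -1.56122276e-04,  3.57768471e-01]), 'ft_force': array([-0.0626612 , -0.03859036, -0.41952872]), 'ft_torque': array([-0.02830691, -0.07749532, -0.03327976]), 'finger_force': 0.0, 'gripper_width': 0.08553110194010417}
scene {'vertical_fov': 55.22219685866937, 'cx': 318.44250999705537, 'cy': 246.02911752620673, 'k1': -0.05522306109740326, 'R': array([[-0.53443033,  0.8450454 ,  0.01680744],
       [ 0.56142709,  0.36978648, -0.74030912],
       [-0.63180998, -0.38620749, -0.67205649]]), 't': array([ 0.28201435, -0.28499249,  1.34570059])}
top {'vertical_fov': 50.42181923466286, 'cx': 308.4964222739066, 'cy': 244.77500266485424, 'k1': 0.013817825503806143, 'R': array([[-3.74778854e-02, -9.99297165e-01,  7.64886473e-04],
       [-9.77100783e-01,  3.64849742e-02, -2.09625636e-01],
       [ 2.09450397e-01, -8.60369672e-03, -9.77781421e-01]]), 't': array([0.0447064 , 0.5822876 , 1.23660917])}
wrist {'vertical_fov': 63.65417655262311, 'cx': 319.8703808556607, 'cy': 238.9459796613848, 'k1': -0.05185540494613013, 'R': array([[ 0.35070826, -0.9364822 , -0.00219021],
       [-0.89487299, -0.33581338,  0.2939927 ],
       [-0.27605443, -0.10114571, -0.95580516]]), 't': array([-0.57413072, -0.03920403,  0.37967064])}
```

View pics/top0.png

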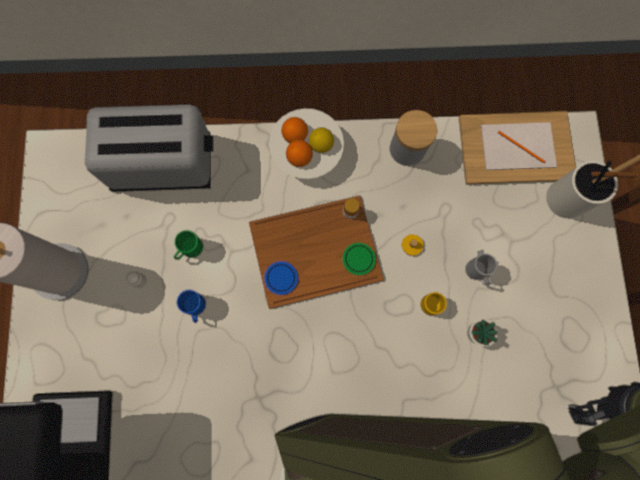

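View pics/scene0.png

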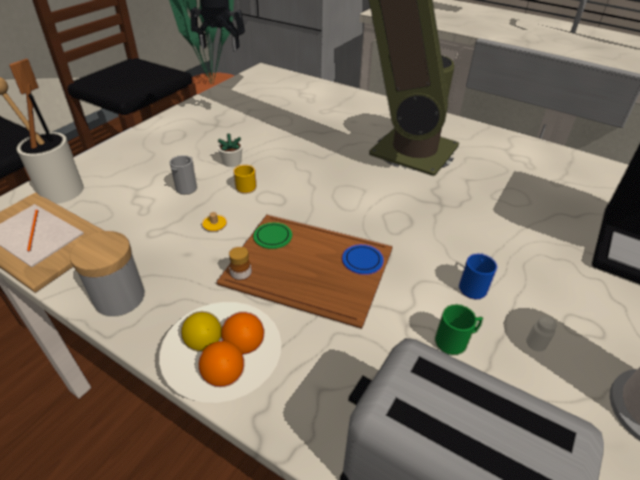

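The top view shows the blue mug at (190,303), green mug (187,244), coasters blue (281,279) and green (359,260), lid (413,245), pot (434,303), jug (481,266), honey (352,208) and salt (135,279). The scene view shows the same things from the far side.

```bash
cat > h.py <<'E'
import numpy as np, cv2
from scipy.spatial.transform import Rotation as Ro
from station import readout, eyes
def K(c):
    f=240/np.tan(np.radians(c["vertical_fov"]/2)); return f
def ray(c,uv):
    d=(np.array(uv,float)-[c["cx"],c["cy"]])/K(c); s=d.copy()
    for _ in range(20): s=d/(1+c["k1"]*(s@s))
    R=np.array(c["R"]); o=-R.T@np.array(c["t"]); v=R.T@np.array([*s,1]); return o,v/np.linalg.norm(v)
def plane(c,uv,z):
    o,v=ray(c,uv); return o+v*(z-o[2])/v[2]
def tri(rays):
    A=np.zeros((3,3));b=np.zeros(3)
    for o,v in rays: P=np.eye(3)-np.outer(v,v);A+=P;b+=P@o
    X=np.linalg.solve(A,b); return X,[np.linalg.norm((np.eye(3)-np.outer(v,v))@(X-o)) for o,v in rays]
def proj(c,X):
    p=np.array(c["R"])@X+c["t"]; s=p[:2]/p[2]; return s*(1+c["k1"]*(s@s))*K(c)+[c["cx"],c["cy"]]
HUE=dict(blue=((100,120,50),(125,255,255)),green=((55,110,40),(85,255,255)),yellow=((20,150,70),(32,255,255)),brown=((5,70,50),(18,200,170)))
def blobs(im,col,amin=60,op=0):
    m=cv2.inRange(cv2.cvtColor(im,cv2.COLOR_RGB2HSV),*HUE[col])
    if op: m=cv2.morphologyEx(m,cv2.MORPH_OPEN,cv2.getStructuringElement(cv2.MORPH_ELLIPSE,(op,op)))
    cs=cv2.findContours(m,cv2.RETR_EXTERNAL,cv2.CHAIN_APPROX_NONE)[0]
    return [c for c in cs if cv2.contourArea(c)>amin]
def go(p,yaw):
    """rows units from the current measured pose to TCP p, tool down with yaw"""
    s=readout.get_state(); R=Ro.from_euler('xyz',s["ee_rot"]); T=Ro.from_euler('xyz',[np.pi,0,yaw])
    d=R.inv().apply(np.array(p)-s["eef_pos"])/.025; r=np.degrees((R.inv()*T).as_rotvec())/8
    print("xyz",d.round(2),"r",r.round(2),"yaw now",s["ee_rot"].round(3))
E
python3 - <<'E'
from h import *
for n in ("top","scene"):
    im=cv2.imread(f"pics/{n}0.png")[:,:,::-1]; c=eyes.calibration(n)
    for col in HUE:
        for k in blobs(im,col,40 if col!="brown" else 3000):
            (x,y),(a,b),t=cv2.fitEllipse(k)
            mx=cv2.boundingRect(k)
            print(n,col,np.round([x,y,a,b,t]),mx,"z0",plane(c,(x,y),0).round(3),"z18",plane(c,(x,y),.018).round(3))
            if col=="brown": print(cv2.approxPolyDP(cv2.convexHull(k),8,True)[:,0].tolist())
E
```

```text
top blue [191. 304.  24.  29. 140.] (177, 291, 28, 31) z0 [0.451 0.334 0.   ] z18 [0.449 0.33  0.018]
top blue [281. 278.  32.  32.  97.] (265, 262, 33, 32) z0 [0.511 0.098 0.   ] z18 [0.508 0.097 0.018]
top green [485. 332.  15.  18. 141.] (474, 321, 22, 23) z0 [ 0.35  -0.422  0.   ] z18 [ 0.35  -0.416  0.018]
top green [359. 259.  30.  32. 109.] (343, 243, 32, 32) z0 [ 0.554 -0.109  0.   ] z18 [ 0.551 -0.107  0.018]
top green [188. 244.  26.  27.  74.] (175, 231, 28, 27) z0 [0.61  0.345 0.   ] z18 [0.606 0.341 0.018]
top yellow [434. 303.  21.  25.  80.] (421, 292, 26, 23) z0 [ 0.429 -0.297  0.   ] z18 [ 0.427 -0.293  0.018]
top yellow [412. 245.  19.  21. 119.] (402, 235, 21, 21) z0 [ 0.587 -0.254  0.   ] z18 [ 0.583 -0.25   0.018]
top yellow [321. 140.  23.  24.  93.] (309, 128, 25, 24) z0 [ 0.895 -0.023  0.   ] z18 [ 0.887 -0.023  0.018]
top brown [315. 252. 103. 140.  77.] (249, 195, 135, 114) z0 [0.578 0.006 0.   ] z18 [0.574 0.006 0.018]
[[359, 195], [383, 280], [269, 308], [249, 222]]
top brown [ 40. 149.  89. 135.  18.] (0, 72, 94, 156) z0 [0.894 0.755 0.   ] z18 [0.886 0.7
[... 1226 characters left out ...]
 -0.055  0.018]
scene yellow [214. 223.  14.  23.  80.] (202, 215, 24, 16) z0 [ 0.581 -0.258  0.   ] z18 [ 0.596 -0.241  0.018]
scene yellow [245. 178.  21.  29. 172.] (234, 165, 22, 28) z0 [ 0.395 -0.317  0.   ] z18 [ 0.415 -0.298  0.018]
scene brown [ 97. 417. 152. 314. 112.] (0, 293, 285, 187) z0 [ 1.05  -0.087 -0.   ] z18 [ 1.053 -0.074  0.018]
[[0, 295], [48, 313], [284, 479], [0, 479]]
scene brown [312. 271.  96. 168.  98.] (216, 214, 177, 114) z0 [0.587 0.021 0.   ] z18 [0.602 0.03  0.018]
[[216, 282], [267, 214], [392, 247], [361, 327]]
scene brown [ 86.  34.  86.  95. 107.] (37, 0, 102, 87) z0 [-0.141 -1.712  0.   ] z18 [-0.107 -1.658  0.018]
[[125, 0], [138, 57], [66, 86], [37, 0]]
```

Run:
```python
from h import *
t,s,w=[eyes.calibration(n) for n in("top","scene","wrist")]
for nm,a,b in (("bc",(281,278),(362,259)),("gc",(359,259),(272,235)),("pot",(434,303),(245,178)),("lid",(412,245),(214,223)),("bm",(190.5,303),(477,275)),("gm",(188,243),(456,329)),("jug",(481,266),(183,175)),("salt",(135,279),(542,333)),("honey",(352,208),(239,262))):
    X,e=tri([ray(t,a),ray(s,b)]);print(nm,X.round(3),np.round(e,4))
R=np.array(w["R"]);st=readout.get_state()
T=Ro.from_euler('xyz',st["ee_rot"])
print("cam in tool",T.inv().apply(-R.T@w["t"]-st["eef_pos"]).round(3),"axis",T.inv().apply(R[2]).round(3),"camx",T.inv().apply(R[0]).round(3))
go([.45,-.33,.25],0.21)
go([.45,-.33,.25],-1.36)
```

```text
bc [0.508 0.098 0.012] [0. 0.]
gc [ 0.551 -0.109  0.012] [0.0001 0.0001]
pot [ 0.426 -0.289  0.029] [0.0021 0.0021]
lid [ 0.585 -0.253  0.005] [0.0002 0.0002]
bm [0.449 0.325 0.04 ] [0.001 0.001]
gm [0.604 0.335 0.042] [0.0007 0.0007]
jug [ 0.515 -0.416  0.041] [0.0013 0.0013]
salt [0.517 0.471 0.03 ] [0.0001 0.0001]
honey [ 0.682 -0.094  0.042] [0.0011 0.0011]
cam in tool [ 0.074  0.    -0.157] axis [-0.294 -0.     0.956] camx [0.001 1.    0.   ]
xyz [12.24 -4.31 -1.36] r [-0.01 -0.    1.06] yaw now [-3.14  -0.     0.358]
xyz [12.24 -4.31 -1.36] r [-1.00e-02  1.00e-02  1.23e+01] yaw now [-3.14  -0.     0.358]
```

```bash
python3 -m pendant '[{"x":12.2,"y":-4.3,"z":-1.4,"rz":1.06,"grip":85},{"x":12.2,"y":-4.3,"z":-1.4,"rz":1.06,"grip":85},{"x":12.2,"y":-4.3,"z":-1.4,"rz":1.06,"grip":85},{"x":12.2,"y":-4.3,"z":-1.4,"rz":1.06,"grip":85},{"x":12.2,"y":-4.3,"z":-1.4,"rz":1.06,"grip":85},{"x":12.2,"y":-4.3,"z":-1.4,"rz":1.06,"grip":85},{"x":12.2,"y":-4.3,"z":-1.4,"rz":1.06,"grip":85},{"x":12.2,"y":-4.3,"z":-1.4,"rz":1.06,"grip":85},{"x":12.2,"y":-4.3,"z":-1.4,"rz":1.06,"grip":85},{"x":12.2,"y":-4.3,"z":-1.4,"rz":1.06,"grip":85},{"x":12.2,"y":-4.3,"z":-1.4,"rz":1.06,"grip":85}]'
python3 - <<'E'
from h import *
import pickle
w=eyes.calibration("wrist");im=eyes.grab_frame("wrist");cv2.imwrite("pics/w1.png",im[:,:,::-1]);pickle.dump(w,open("w1.pkl","wb"))
for k in blobs(im,"yellow",100): 
    (x,y),(a,b),t=cv2.fitEllipse(k);print(np.round([x,y,a,b,t]),cv2.boundingRect(k),plane(w,(x,y),.0).round(3),plane(w,(x,y),.05).round(3))
E
```

```text
$[0]: bad value
```

View pics/w1.png

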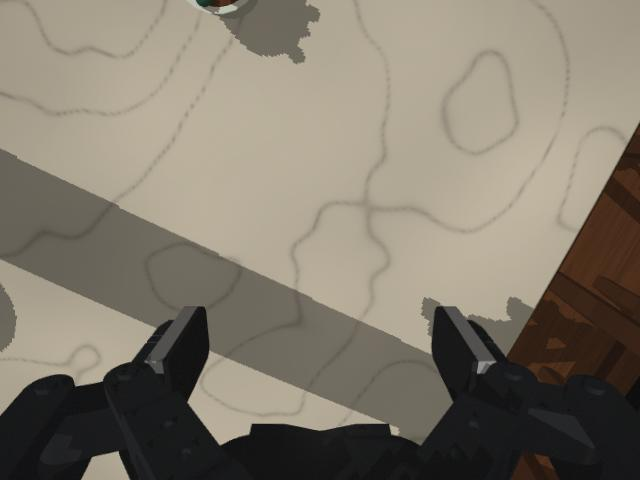

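The wrist picture shows only empty worktop with the fingers at (190,340) and (450,340); no move was made. I'll include all the keys.

```bash
python3 -m pendant '[{"x":2,"y":-0.8,"z":-0.2,"rx":0,"ry":0,"rz":0.2,"grip":85},{"x":4,"y":-1.6,"z":-0.4,"rx":0,"ry":0,"rz":0.4,"grip":85},{"x":6,"y":-2.4,"z":-0.6,"rx":0,"ry":0,"rz":0.6,"grip":85}]'; python3 -m pendant '[{"x":10,"y":0,"z":0,"rx":0,"ry":0,"rz":0,"grip":85}]'
```

```text
t: 0.5
eef_pos: [0.3124, -0.4371, 0.2303]
ee_rot: [-3.141, -0.0, 0.271]
ft_force: [0.4, -0.4, 0.1]
gripper_width: 0.0851
finger_force: 0.0
t: 0.6
eef_pos: [0.3596, -0.4215, 0.2311]
ee_rot: [-3.14, 0.001, 0.273]
ft_force: [-0.2, -1.4, 0.3]
gripper_width: 0.085
finger_force: 0.0
```

Run:
```python
from h import *
go([.42,-.33,.25],0.21)
```

```text
xyz [ 3.31 -2.88 -0.75] r [-0.01  0.01  0.45] yaw now [-3.14e+00  1.00e-03  2.73e-01]
```

```bash
python3 -m pendant '[{"x":1.6,"y":-1.4,"z":-0.4,"rx":0,"ry":0,"rz":0.2,"grip":85},{"x":3.3,"y":-2.9,"z":-0.7,"rx":0,"ry":0,"rz":0.45,"grip":85},{"x":3.3,"y":-2.9,"z":-0.7,"rx":0,"ry":0,"rz":0.45,"grip":85},{"x":3.3,"y":-2.9,"z":-0.7,"rx":0,"ry":0,"rz":0.45,"grip":85}]'
python3 - <<'E'
from h import *
import pickle
w=eyes.calibration("wrist");im=eyes.grab_frame("wrist");cv2.imwrite("pics/w1.png",im[:,:,::-1]);pickle.dump(w,open("w1.pkl","wb"))
for k in blobs(im,"yellow",100): 
    (x,y),(a,b),t=cv2.fitEllipse(k);print(np.round([x,y,a,b,t]),cv2.boundingRect(k),plane(w,(x,y),.0).round(3),plane(w,(x,y),.05).round(3))
E
```

```text
t: 1.0
eef_pos: [0.4207, -0.331, 0.2482]
ee_rot: [3.141, -0.0, 0.215]
ft_force: [0.3, -1.1, -0.9]
gripper_width: 0.0852
finger_force: 0.0
[276. 186.  59.  64.  31.] (245, 154, 62, 64) [ 0.419 -0.285  0.   ] [ 0.428 -0.288  0.05 ]
[274.  16.  40.  65.  91.] (243, 0, 62, 38) [ 0.578 -0.252  0.   ] [ 0.568 -0.26   0.05 ]
```

View pics/w1.png

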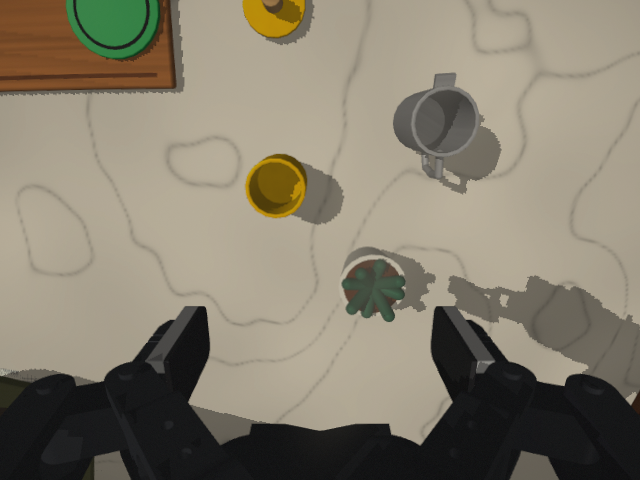

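The picture shows the pot's rim at (276,187), lid at (274,12), jug rim at (445,121) with its handle towards the robot at (432,168), a plant at (373,285) to keep clear of.

Run:
```python
from h import *
import pickle
w=pickle.load(open("w1.pkl","rb"))
print("pot",plane(w,(275.5,188),.055).round(4),"jug",plane(w,(445,121),.085).round(4),"handle",plane(w,(432,172),.045).round(3),"plant",plane(w,(373,285),.06).round(3))
t=eyes.calibration("top");
print(plane(t,(434,301),.055).round(3),plane(t,(484,263),.085).round(3))
go([.429,-.289,.16],0.21)
```

```text
pot [ 0.427  -0.2884  0.055 ] jug [ 0.5151 -0.4132  0.085 ] handle [ 0.471 -0.427  0.045] plant [ 0.355 -0.399  0.06 ]
[ 0.43  -0.285  0.055] [ 0.516 -0.41   0.085]
xyz [ 0.73 -1.62  3.52] r [0.01 0.   0.03] yaw now [3.141e+00 1.000e-03 2.140e-01]
```

```bash
python3 -m pendant '[{"x":0.4,"y":-0.8,"z":1.8,"rx":0,"ry":0,"rz":0,"grip":85},{"x":0.75,"y":-1.6,"z":3.5,"rx":0,"ry":0,"rz":0,"grip":85},{"x":0.75,"y":-1.6,"z":3.5,"rx":0,"ry":0,"rz":0,"grip":85},{"x":0.75,"y":-1.6,"z":3.5,"rx":0,"ry":0,"rz":0,"grip":85}]'
python3 - <<'E'
from h import *
import pickle
a=pickle.load(open("w1.pkl","rb"))
w=eyes.calibration("wrist");im=eyes.grab_frame("wrist");cv2.imwrite("pics/w2.png",im[:,:,::-1]);pickle.dump(w,open("w2.pkl","wb"))
for k in blobs(im,"yellow",100): 
    (x,y),(p,q),t=cv2.fitEllipse(k);print(np.round([x,y,p,q,t]),cv2.boundingRect(k),plane(w,(x,y),.055).round(4),tri([ray(w,(x,y)),ray(a,(275.5,188))]))
E
```

```text
t: 1.45
eef_pos: [0.4285, -0.2906, 0.1598]
ee_rot: [-3.141, 0.002, 0.21]
ft_force: [-1.0, -0.2, 0.5]
gripper_width: 0.0848
finger_force: 0.0
[315. 226.  75.  85. 176.] (277, 183, 78, 86) [ 0.4306 -0.2869  0.055 ] (array([ 0.42372869, -0.2873502 ,  0.03313308]), [np.float64(0.0010255626935127312), np.float64(0.001025562693512828)])
[313.  15.  37.  83.  90.] (273, 0, 80, 37) [ 0.5614 -0.2578  0.055 ] (array([ 0.48788967, -0.29616325,  0.37535312]), [np.float64(0.01677325841397491), np.float64(0.016773258413974902)])
```

View pics/w2.png

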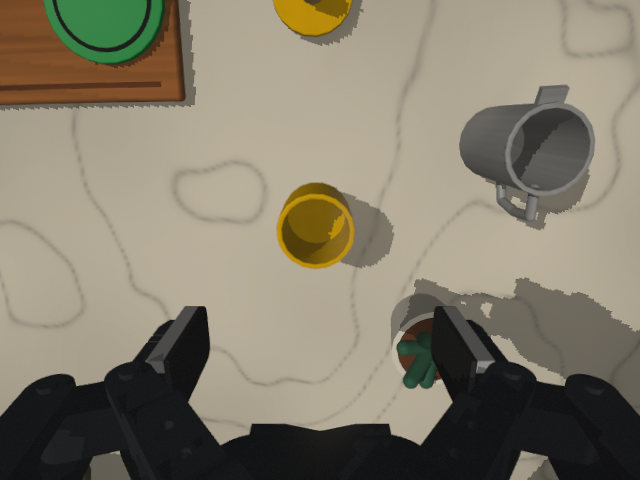

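Pot's rim circle is centred at (316,231), with the jug's rim at (550,148) and its handle at (520,203); the plant is clear of the right finger.

Run:
```python
from h import *
import pickle
a=pickle.load(open("w1.pkl","rb"));w=pickle.load(open("w2.pkl","rb"))
print(tri([ray(w,(316,231)),ray(a,(275.5,188))]),tri([ray(w,(550,148)),ray(a,(445,121))]))
print(plane(w,(316,231),.055),plane(w,(550,148),.085))
go([.4275,-.288,.032],.21)
```

```text
(array([ 0.42658993, -0.28830633,  0.05229964]), [np.float64(0.00011666496560445076), np.float64(0.00011666496560440484)]) (array([ 0.51560332, -0.41370783,  0.08332517]), [np.float64(0.0003596124746632351), np.float64(0.00035961247466323963)])
[ 0.42745417 -0.28824184  0.055     ] [ 0.51586194 -0.41274109  0.085     ]
xyz [-0.07 -0.18  5.17] r [ 0.02 -0.   -0.  ] yaw now [ 3.139e+00 -1.000e-03  2.100e-01]
```

```bash
python3 -m pendant '[{"x":-0.05,"y":-0.1,"z":1.7,"rx":0,"ry":0,"rz":0,"grip":85},{"x":-0.05,"y":-0.1,"z":3.4,"rx":0,"ry":0,"rz":0,"grip":85},{"x":-0.05,"y":-0.1,"z":4.7,"rx":0,"ry":0,"rz":0,"grip":85},{"x":-0.05,"y":-0.1,"z":5.1,"rx":0,"ry":0,"rz":0,"grip":85},{"x":-0.05,"y":-0.1,"z":5.1,"rx":0,"ry":0,"rz":0,"grip":85},{"x":-0.05,"y":-0.1,"z":5.1,"rx":0,"ry":0,"rz":0,"grip":40},{"x":-0.05,"y":-0.1,"z":5.1,"rx":0,"ry":0,"rz":0,"grip":40},{"x":-0.05,"y":-0.1,"z":5.1,"rx":0,"ry":0,"rz":0,"grip":40},{"x":-0.05,"y":-0.1,"z":5.1,"rx":0,"ry":0,"rz":0,"grip":40},{"x":-0.05,"y":-0.1,"z":5.1,"rx":0,"ry":0,"rz":0,"grip":40},{"x":-0.05,"y":-0.1,"z":5.1,"rx":0,"ry":0,"rz":0,"grip":40}]' 40
python3 - <<'E'
from h import *
go([.4275,-.288,.12],.21)
go([.53,-.0055,.12],.21)
E
```

```text
t: 2.6
eef_pos: [0.4296, -0.2883, 0.0355]
ee_rot: [3.138, -0.003, 0.212]
ft_force: [-0.8, 0.8, 6.5]
gripper_width: 0.0514
finger_force: 40.3
xyz [-0.07 -0.02 -3.38] r [ 0.03 -0.02  0.01] yaw now [ 3.138e+00 -3.000e-03  2.120e-01]
xyz [  6.31 -10.2   -3.4 ] r [ 0.03 -0.02  0.01] yaw now [ 3.138e+00 -3.000e-03  2.120e-01]
```

Run:
```python
from h import *
im=eyes.grab_frame("wrist");cv2.imwrite("pics/w3.png",im[:,:,::-1])
s=readout.get_state();print(s["eef_pos"],s["ft_force"],s["ft_torque"],s["gripper_width"])
```

```text
[ 0.42953953 -0.28825259  0.03546783] [-1.34690221  0.9066246   7.69902124] [ 0.10171461  0.07174181 -0.09432498] 0.05198005920831626
```

View pics/w3.png

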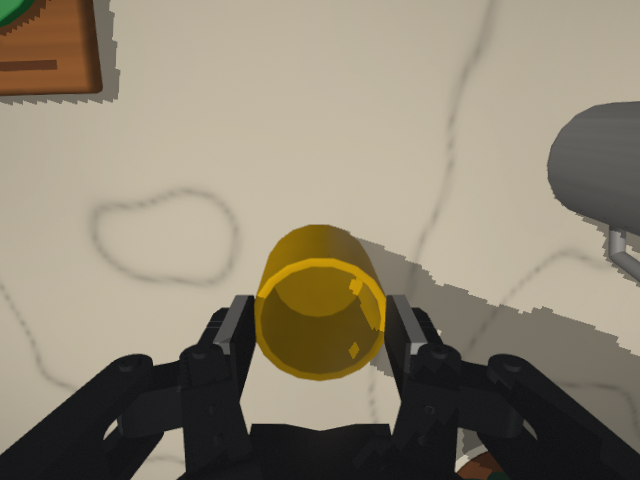

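The pot sits squarely between the pads, rim centred near (320,319).

```bash
python3 -m pendant '[{"x":0,"y":0,"z":-0.5,"rx":0,"ry":0,"rz":0,"grip":40},{"x":0,"y":0,"z":-1.5,"rx":0,"ry":0,"rz":0,"grip":40},{"x":0,"y":0,"z":-3.0,"rx":0,"ry":0,"rz":0,"grip":40},{"x":1.0,"y":-1.6,"z":-3.4,"rx":0,"ry":0,"rz":0,"grip":40},{"x":2.0,"y":-3.2,"z":-3.4,"rx":0,"ry":0,"rz":0,"grip":40},{"x":3.0,"y":-4.9,"z":-3.4,"rx":0,"ry":0,"rz":0,"grip":40},{"x":4.0,"y":-6.5,"z":-3.4,"rx":0,"ry":0,"rz":0,"grip":40},{"x":5.0,"y":-8.1,"z":-3.4,"rx":0,"ry":0,"rz":0,"grip":40},{"x":5.9,"y":-9.5,"z":-3.4,"rx":0,"ry":0,"rz":0,"grip":40},{"x":6.3,"y":-10.2,"z":-3.4,"rx":0,"ry":0,"rz":0,"grip":40},{"x":6.3,"y":-10.2,"z":-3.4,"rx":0,"ry":0,"rz":0,"grip":40},{"x":6.3,"y":-10.2,"z":-3.4,"rx":0,"ry":0,"rz":0,"grip":40},{"x":6.3,"y":-10.2,"z":-3.4,"rx":0,"ry":0,"rz":0,"grip":40}]'
python3 - <<'E'
from h import *
w=eyes.calibration("wrist");im=eyes.grab_frame("wrist");cv2.imwrite("pics/w4.png",im[:,:,::-1])
s=readout.get_state();print(s["eef_pos"],s["ft_force"],s["gripper_width"])
for col in("yellow","blue","green"):
  for k in blobs(im,col,300):
    (x,y),(p,q),t=cv2.fitEllipse(k);print(col,np.round([x,y,p,q,t]),cv2.boundingRect(k),plane(w,(x,y),.018).round(4),plane(w,(x,y),.135).round(4))
E
```

```text
t: 3.95
eef_pos: [0.5281, -0.0057, 0.1184]
ee_rot: [3.141, -0.0, 0.211]
ft_force: [0.2, 0.0, -1.6]
gripper_width: 0.0517
finger_force: 42.2
[ 0.52809021 -0.00593115  0.11829319] [ 0.08181393  0.78403424 -2.02413821] 0.051294124415416
yellow [319. 304. 131. 157. 178.] (254, 224, 133, 156) [ 0.4744 -0.0172  0.018 ] [ 0.5319 -0.005   0.135 ]
yellow [631. 227.  19.  66.   2.] (621, 194, 19, 63) [ 0.5788 -0.2237  0.018 ] [ 0.5889 -0.1178  0.135 ]
blue [169. 224. 115. 128. 127.] (107, 164, 124, 121) [0.512  0.0978 0.018 ] [0.5524 0.0578 0.135 ]
green [468. 225. 115. 127.  52.] (407, 166, 123, 120) [ 0.5548 -0.1057  0.018 ] [ 0.5758 -0.0534  0.135 ]
```

View pics/w4.png

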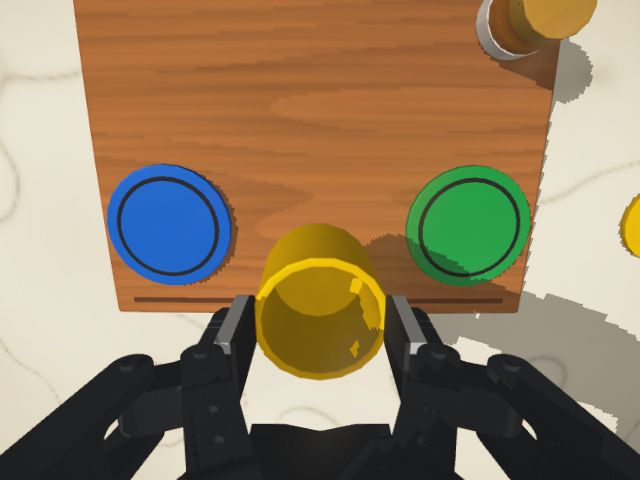

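The pot hangs upright (rim centre (319,319)), midway between the blue coaster (169,224) and the green one (468,225). It is about 5 mm short in x, so I correct that and lower it.

```bash
python3 -m pendant '[{"x":0.23,"y":0,"z":1.0,"rx":0,"ry":0,"rz":0,"grip":40},{"x":0.23,"y":0,"z":2.0,"rx":0,"ry":0,"rz":0,"grip":40},{"x":0.23,"y":0,"z":2.5,"rx":0,"ry":0,"rz":0,"grip":40},{"x":0.23,"y":0,"z":2.7,"rx":0,"ry":0,"rz":0,"grip":40},{"x":0.23,"y":0,"z":2.75,"rx":0,"ry":0,"rz":0,"grip":40},{"x":0.23,"y":0,"z":2.8,"rx":0,"ry":0,"rz":0,"grip":40},{"x":0.23,"y":0,"z":2.8,"rx":0,"ry":0,"rz":0,"grip":40}]'
```

```text
t: 4.7
eef_pos: [0.5348, -0.0038, 0.0487]
ee_rot: [3.141, -0.002, 0.211]
ft_force: [-0.4, 0.0, -1.3]
gripper_width: 0.0515
finger_force: 42.3
```

```bash
python3 -m pendant '[{"x":0,"y":0,"z":0.05,"rx":0,"ry":0,"rz":0,"grip":40},{"x":0,"y":0,"z":0.1,"rx":0,"ry":0,"rz":0,"grip":40},{"x":0,"y":0,"z":0.1,"rx":0,"ry":0,"rz":0,"grip":40}]'
```

```text
t: 5.0
eef_pos: [0.5355, -0.0034, 0.0476]
ee_rot: [3.141, -0.003, 0.211]
ft_force: [-2.7, 0.3, 10.3]
gripper_width: 0.0517
finger_force: 46.7
```

```bash
python3 -m pendant '[{"x":0,"y":0,"z":0.05,"rx":0,"ry":0,"rz":0,"grip":60},{"x":0,"y":0,"z":0.05,"rx":0,"ry":0,"rz":0,"grip":70},{"x":0,"y":0,"z":0.05,"rx":0,"ry":0,"rz":0,"grip":80},{"x":0,"y":0,"z":0,"rx":0,"ry":0,"rz":0,"grip":80},{"x":0,"y":0,"z":-1,"rx":0,"ry":0,"rz":0,"grip":80},{"x":0,"y":0,"z":-3,"rx":0,"ry":0,"rz":0,"grip":80},{"x":0,"y":0,"z":-5,"rx":0,"ry":0,"rz":0,"grip":80},{"x":0,"y":0,"z":-5,"rx":0,"ry":0,"rz":0,"grip":80},{"x":0,"y":0,"z":-5,"rx":0,"ry":0,"rz":0,"grip":80}]'
python3 - <<'E'
from h import *
w=eyes.calibration("wrist");im=eyes.grab_frame("wrist");cv2.imwrite("pics/w5.png",im[:,:,::-1])
for col in("yellow","blue","green"):
  for k in blobs(im,col,300):
    (x,y),(p,q),t=cv2.fitEllipse(k);print(col,np.round([x,y,p,q,t]),cv2.boundingRect(k),plane(w,(x,y),.018).round(4),plane(w,(x,y),.067).round(4))
go([.565,-.257,.15],.21)
E
```

```text
t: 5.9
eef_pos: [0.5351, -0.0037, 0.172]
ee_rot: [3.14, -0.004, 0.211]
ft_force: [-0.4, -0.3, 0.4]
gripper_width: 0.0799
finger_force: 0.0
yellow [318. 229.  77.  85. 179.] (279, 185, 79, 86) [ 0.5234 -0.005   0.018 ] [ 0.5366 -0.0024  0.067 ]
yellow [606. 215.  55.  68.  44.] (575, 183, 65, 65) [ 0.5874 -0.2428  0.018 ] [ 0.5906 -0.2028  0.067 ]
blue [194. 217.  97. 106. 128.] (143, 166, 103, 102) [0.5116 0.0979 0.018 ] [0.5267 0.0844 0.067 ]
green [444. 218.  97. 105.  52.] (393, 168, 103, 101) [ 0.5544 -0.1059  0.018 ] [ 0.5628 -0.0875  0.067 ]
xyz [-0.9  10.17  0.81] r [-0.    0.    0.01] yaw now [-3.142  0.     0.211]
```

```bash
python3 -m pendant '[{"x":-0.1,"y":1.5,"z":0,"rx":0,"ry":0,"rz":0,"grip":60},{"x":-0.3,"y":3.5,"z":0,"rx":0,"ry":0,"rz":0,"grip":60},{"x":-0.5,"y":5.4,"z":0.2,"rx":0,"ry":0,"rz":0,"grip":60},{"x":-0.7,"y":7.3,"z":0.4,"rx":0,"ry":0,"rz":0,"grip":60},{"x":-0.8,"y":9,"z":0.6,"rx":0,"ry":0,"rz":0,"grip":60},{"x":-0.9,"y":10.2,"z":0.8,"rx":0,"ry":0,"rz":0,"grip":60},{"x":-0.9,"y":10.2,"z":0.8,"rx":0,"ry":0,"rz":0,"grip":60},{"x":-0.9,"y":10.2,"z":0.8,"rx":0,"ry":0,"rz":0,"grip":60}]'
python3 - <<'E'
from h import *
w=eyes.calibration("wrist");im=eyes.grab_frame("wrist");cv2.imwrite("pics/w6.png",im[:,:,::-1]);print(readout.get_state()["eef_pos"])
import pickle;pickle.dump(w,open("w6.pkl","wb"))
for col in("yellow",):
  for k in blobs(im,col,300):
    (x,y),(p,q),t=cv2.fitEllipse(k);print(col,np.round([x,y,p,q,t]),cv2.boundingRect(k),plane(w,(x,y),.012).round(4))
cv2.imwrite("pics/w6c.png",cv2.resize(im[120:360,160:480,::-1],None,fx=2,fy=2))
E
```

```text
t: 6.75
eef_pos: [0.5638, -0.2575, 0.1476]
ee_rot: [-3.138, 0.004, 0.209]
ft_force: [0.0, -0.2, -1.1]
gripper_width: 0.0599
finger_force: 0.0
[ 0.56406182 -0.25662787  0.14824911]
yellow [ 13. 197.  32.  73. 178.] (0, 161, 31, 71) [ 0.5305 -0.0137  0.012 ]
yellow [319. 188.  73.  73. 124.] (282, 151, 74, 75) [ 0.5873 -0.2513  0.012 ]
```

View pics/w6c.png

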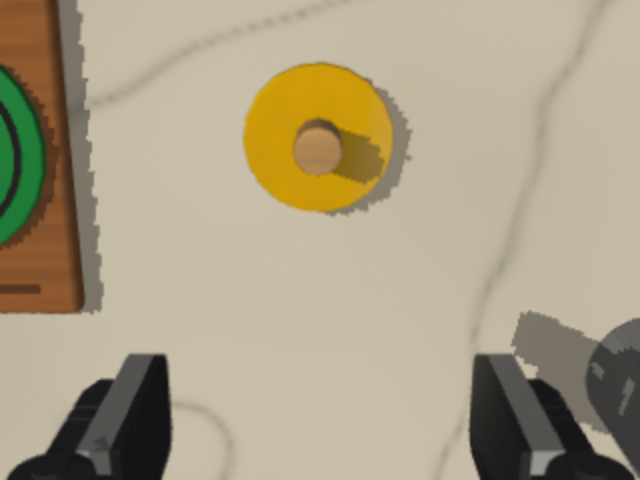

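The lid is level with its disc centred at (319,188) in the full frame and the knob top at (319,195).

Run:
```python
from h import *
import pickle
w=pickle.load(open("w6.pkl","rb"));a=pickle.load(open("w1.pkl","rb"))
print(plane(w,(319,195),.036),tri([ray(w,(319,195)),ray(a,(272,2))]))
go([.5865,-.2515,.06],.21);go([.5865,-.2515,.036],.21)
```

```text
[ 0.58676879 -0.25181244  0.036     ] (array([ 0.58424878, -0.25212597,  0.02296708]), [np.float64(0.0001355749672297901), np.float64(0.00013557496722981714)])
xyz [ 0.93 -0.    3.53] r [-0.03  0.02  0.  ] yaw now [-3.138e+00  3.000e-03  2.110e-01]
xyz [0.94 0.   4.49] r [-0.03  0.02  0.  ] yaw now [-3.138e+00  3.000e-03  2.110e-01]
```

```bash
python3 -m pendant '[{"x":0.93,"y":0,"z":1.6,"rx":0,"ry":0,"rz":0,"grip":50},{"x":0.93,"y":0,"z":3.0,"rx":0,"ry":0,"rz":0,"grip":50},{"x":0.93,"y":0,"z":4.0,"rx":0,"ry":0,"rz":0,"grip":50},{"x":0.93,"y":0,"z":4.4,"rx":0,"ry":0,"rz":0,"grip":50},{"x":0.93,"y":0,"z":4.4,"rx":0,"ry":0,"rz":0,"grip":50},{"x":0.93,"y":0,"z":4.4,"rx":0,"ry":0,"rz":0,"grip":25},{"x":0.93,"y":0,"z":4.4,"rx":0,"ry":0,"rz":0,"grip":10},{"x":0.93,"y":0,"z":4.4,"rx":0,"ry":0,"rz":0,"grip":10},{"x":0.93,"y":0,"z":4.4,"rx":0,"ry":0,"rz":0,"grip":10},{"x":0.93,"y":0,"z":4.4,"rx":0,"ry":0,"rz":0,"grip":10},{"x":0.93,"y":0,"z":4.4,"rx":0,"ry":0,"rz":0,"grip":10}]' 30
python3 - <<'E'
from h import *
go([.5345,-.003,.14],.21)
E
```

```text
t: 7.9
eef_pos: [0.5884, -0.253, 0.0408]
ee_rot: [3.141, -0.0, 0.211]
ft_force: [0.2, 0.3, 0.3]
gripper_width: 0.0097
finger_force: 0.0
xyz [-1.000e-02 -1.023e+01 -3.970e+00] r [ 0.   -0.    0.01] yaw now [ 3.141 -0.     0.211]
```

Run:
```python
from h import *
im=eyes.grab_frame("wrist");s=readout.get_state();print(s["eef_pos"],s["gripper_width"],s["finger_force"])
cv2.imwrite("pics/w7.png",im[200:440,160:480,::-1])
```

```text
[ 0.58834122 -0.25295033  0.0406682 ] 0.009958475959696091 0.0
```

View pics/w7.png

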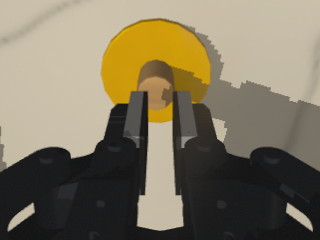

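Run:
```python
from h import *
w=eyes.calibration("wrist");s=readout.get_state();im=cv2.imread("pics/w7.png")[:,:,::-1]
for k in blobs(im,"yellow",300): print(cv2.boundingRect(k))
x,y,_,_=cv2.boundingRect(np.vstack(blobs(im,"yellow",300)));
print("disc",plane(w,(315,200+y+54),.012),"knob",plane(w,(317,292),.036))
for z in (.022,.036,.041): print(z,proj(w,np.array([.5867,-.2518,z]))-[160,200],proj(w,np.array([*s["eef_pos"][:2],z]))-[160,200])
```

```text
(148, 101, 25, 22)
(101, 19, 110, 87)
disc [ 0.58668807 -0.2510525   0.012     ] knob [ 0.58732022 -0.2521533   0.036     ]
0.022 [156.24220322  80.93544879] [159.22017739  78.37968348]
0.036 [155.96572426  93.05981085] [159.16715149  90.34139048]
0.041 [155.85675668  97.84165845] [159.14624526  95.06042182]
```

The pads closed just above the knob at crop (157,92) and the lid has not moved. The tips end higher than I assumed. I'll open and feel lower.

```bash
python3 -m pendant '[{"x":-0.05,"y":-0.05,"z":0,"rx":0,"ry":0,"rz":0,"grip":35},{"x":-0.05,"y":-0.05,"z":0,"rx":0,"ry":0,"rz":0,"grip":35},{"x":-0.05,"y":-0.05,"z":0,"rx":0,"ry":0,"rz":0,"grip":35},{"x":-0.05,"y":-0.05,"z":0.2,"rx":0,"ry":0,"rz":0,"grip":35},{"x":-0.05,"y":-0.05,"z":0.4,"rx":0,"ry":0,"rz":0,"grip":35},{"x":-0.05,"y":-0.05,"z":0.4,"rx":0,"ry":0,"rz":0,"grip":35}]'
python3 - <<'E'
from h import *
im=eyes.grab_frame("wrist");s=readout.get_state();print(s["eef_pos"],s["gripper_width"],s["ft_force"])
cv2.imwrite("pics/w8.png",im[200:440,160:480,::-1])
E
```

```text
t: 8.55
eef_pos: [0.586, -0.2515, 0.0293]
ee_rot: [-3.14, 0.002, 0.211]
ft_force: [-0.0, -0.2, 0.5]
gripper_width: 0.0352
finger_force: 0.0
[ 0.58625477 -0.25154477  0.02964706] 0.03478007922752704 [-0.2643458  -0.52670704  0.54322889]
```

View pics/w8.png

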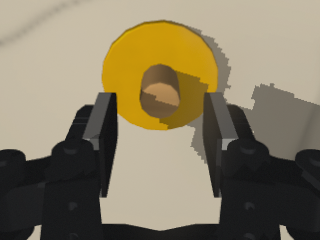

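The knob (crop 158,95) is centred between the pads with no contact yet. I'll close here.

```bash
python3 -m pendant '[{"x":0,"y":0,"z":0,"rx":0,"ry":0,"rz":0,"grip":20},{"x":0,"y":0,"z":0,"rx":0,"ry":0,"rz":0,"grip":8},{"x":0,"y":0,"z":0,"rx":0,"ry":0,"rz":0,"grip":8},{"x":0,"y":0,"z":0,"rx":0,"ry":0,"rz":0,"grip":8},{"x":0,"y":0,"z":0,"rx":0,"ry":0,"rz":0,"grip":8}]' 30
```

```text
t: 9.1
eef_pos: [0.5869, -0.2519, 0.0306]
ee_rot: [3.141, -0.0, 0.211]
ft_force: [0.1, -0.2, 0.0]
gripper_width: 0.0083
finger_force: 0.0
```

```bash
python3 -m pendant '[{"x":0,"y":0,"z":-0.1,"rx":0,"ry":0,"rz":0,"grip":35},{"x":0,"y":0,"z":-0.1,"rx":0,"ry":0,"rz":0,"grip":35},{"x":0,"y":0,"z":0,"rx":0,"ry":0,"rz":0,"grip":35},{"x":0,"y":0,"z":0.2,"rx":0,"ry":0,"rz":0,"grip":35},{"x":0,"y":0,"z":0.3,"rx":0,"ry":0,"rz":0,"grip":35},{"x":0,"y":0,"z":0.3,"rx":0,"ry":0,"rz":0,"grip":35}]'; python3 -m pendant '[{"x":0,"y":0,"z":0.1,"rx":0,"ry":0,"rz":0,"grip":35},{"x":0,"y":0,"z":0.1,"rx":0,"ry":0,"rz":0,"grip":35}]';  python3 -m pendant '[{"x":0,"y":0,"z":0.1,"rx":0,"ry":0,"rz":0,"grip":35},{"x":0,"y":0,"z":0.1,"rx":0,"ry":0,"rz":0,"grip":35}]'; python3 -m pendant '[{"x":0,"y":0,"z":0,"rx":0,"ry":0,"rz":0,"grip":20},{"x":0,"y":0,"z":0,"rx":0,"ry":0,"rz":0,"grip":8},{"x":0,"y":0,"z":0,"rx":0,"ry":0,"rz":0,"grip":8},{"x":0,"y":0,"z":0,"rx":0,"ry":0,"rz":0,"grip":8}]' 30
```

```text
t: 9.7
eef_pos: [0.5862, -0.2516, 0.0221]
ee_rot: [-3.141, 0.001, 0.211]
ft_force: [-0.1, -0.5, 0.3]
gripper_width: 0.0351
finger_force: 0.0
t: 9.9
eef_pos: [0.5866, -0.2518, 0.0201]
ee_rot: [-3.141, 0.0, 0.211]
ft_force: [0.0, 0.1, -0.4]
gripper_width: 0.0355
finger_force: 0.0
t: 10.1
eef_pos: [0.5867, -0.2518, 0.0177]
ee_rot: [-3.141, 0.0, 0.211]
ft_force: [0.0, 0.2, -0.1]
gripper_width: 0.0352
finger_force: 0.0
t: 10.5
eef_pos: [0.5869, -0.2518, 0.0181]
ee_rot: [3.142, -0.0, 0.211]
ft_force: [-0.1, 1.7, 1.4]
gripper_width: 0.0151
finger_force: 29.3
```

Contact: the knob is held, but only at its tip. The real tips stand about 17 mm behind the reported TCP, which agrees with the pad gap seen in the pictures. I'll take a deeper hold.

```bash
python3 -m pendant '[{"x":0,"y":0,"z":0,"rx":0,"ry":0,"rz":0,"grip":32},{"x":0,"y":0,"z":0,"rx":0,"ry":0,"rz":0,"grip":32},{"x":0,"y":0,"z":0.1,"rx":0,"ry":0,"rz":0,"grip":32},{"x":0,"y":0,"z":0.2,"rx":0,"ry":0,"rz":0,"grip":32},{"x":0,"y":0,"z":0.3,"rx":0,"ry":0,"rz":0,"grip":32},{"x":0,"y":0,"z":0.4,"rx":0,"ry":0,"rz":0,"grip":32},{"x":0,"y":0,"z":0.4,"rx":0,"ry":0,"rz":0,"grip":32}]'; python3 -m pendant '[{"x":0,"y":0,"z":0,"rx":0,"ry":0,"rz":0,"grip":20},{"x":0,"y":0,"z":0,"rx":0,"ry":0,"rz":0,"grip":8},{"x":0,"y":0,"z":0,"rx":0,"ry":0,"rz":0,"grip":8},{"x":0,"y":0,"z":0,"rx":0,"ry":0,"rz":0,"grip":8}]' 30
```

```text
t: 11.2
eef_pos: [0.5864, -0.2516, 0.0073]
ee_rot: [-3.141, 0.001, 0.211]
ft_force: [0.1, 0.5, 0.2]
gripper_width: 0.0319
finger_force: 0.0
t: 11.6
eef_pos: [0.5868, -0.2518, 0.008]
ee_rot: [3.142, -0.0, 0.211]
ft_force: [0.6, 0.2, -0.5]
gripper_width: 0.0163
finger_force: 29.2
```

```bash
python3 -m pendant '[{"x":0,"y":0,"z":-0.5,"rx":0,"ry":0,"rz":0,"grip":8},{"x":0,"y":0,"z":-2,"rx":0,"ry":0,"rz":0,"grip":8},{"x":0,"y":0,"z":-4,"rx":0,"ry":0,"rz":0,"grip":8},{"x":0,"y":-1.5,"z":-5,"rx":0,"ry":0,"rz":0,"grip":8},{"x":0,"y":-3,"z":-5,"rx":0,"ry":0,"rz":0,"grip":8},{"x":0,"y":-4.5,"z":-5,"rx":0,"ry":0,"rz":0,"grip":8},{"x":0,"y":-6,"z":-5,"rx":0,"ry":0,"rz":0,"grip":8},{"x":0,"y":-7.5,"z":-5,"rx":0,"ry":0,"rz":0,"grip":8},{"x":0,"y":-9,"z":-5,"rx":0,"ry":0,"rz":0,"grip":8},{"x":0.05,"y":-10,"z":-5,"rx":0,"ry":0,"rz":0,"grip":8},{"x":0.05,"y":-10.15,"z":-5,"rx":0,"ry":0,"rz":0,"grip":8},{"x":0.05,"y":-10.15,"z":-5,"rx":0,"ry":0,"rz":0,"grip":8},{"x":0.05,"y":-10.15,"z":-5,"rx":0,"ry":0,"rz":0,"grip":8}]'
python3 - <<'E'
from h import *
w=eyes.calibration("wrist");im=eyes.grab_frame("wrist");cv2.imwrite("pics/w9.png",im[:,:,::-1]);s=readout.get_state();print(s["eef_pos"],s["gripper_width"])
t=eyes.calibration("top");
p=proj(w,np.array([.5345,-.003,.067]));print("pot rim expected px",p, "lid centre px",proj(w,np.array([*s["eef_pos"][:2],s["eef_pos"][2]+.004])))
go([.5345,-.003,.069],.21)
E
```

```text
t: 12.9
eef_pos: [0.5355, -0.0043, 0.1335]
ee_rot: [3.141, -0.001, 0.211]
ft_force: [1.1, -0.1, -0.3]
gripper_width: 0.016
finger_force: 29.5
[ 0.5354737  -0.00454738  0.13335423] 0.01643745682209554
pot rim expected px [316.79152303 248.87090988] lid centre px [319.61035303 298.65815809]
xyz [-0.03 -0.07  2.57] r [ 0.01 -0.01  0.  ] yaw now [ 3.141e+00 -1.000e-03  2.100e-01]
```

View pics/w9.png

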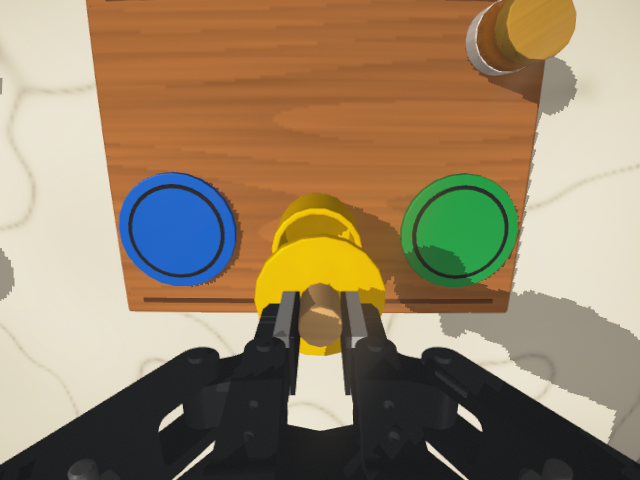

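The lid hangs level at (320,296), with the pot's rim behind it centred at x≈317 as expected. Lowering it.

```bash
python3 -m pendant '[{"x":-0.05,"y":-0.07,"z":0.8,"rx":0,"ry":0,"rz":0,"grip":8},{"x":-0.05,"y":-0.07,"z":1.6,"rx":0,"ry":0,"rz":0,"grip":8},{"x":-0.05,"y":-0.07,"z":2.0,"rx":0,"ry":0,"rz":0,"grip":8},{"x":-0.05,"y":-0.07,"z":2.3,"rx":0,"ry":0,"rz":0,"grip":8},{"x":-0.05,"y":-0.07,"z":2.4,"rx":0,"ry":0,"rz":0,"grip":8},{"x":-0.05,"y":-0.07,"z":2.45,"rx":0,"ry":0,"rz":0,"grip":8},{"x":-0.05,"y":-0.07,"z":2.5,"rx":0,"ry":0,"rz":0,"grip":8}]'; python3 -m pendant '[{"x":0,"y":0,"z":0.05,"rx":0,"ry":0,"rz":0,"grip":8},{"x":0,"y":0,"z":0.05,"rx":0,"ry":0,"rz":0,"grip":8}]'
```

```text
t: 13.65
eef_pos: [0.534, -0.0022, 0.071]
ee_rot: [3.141, -0.001, 0.211]
ft_force: [0.5, -0.2, -0.2]
gripper_width: 0.0166
finger_force: 29.5
t: 13.85
eef_pos: [0.5335, -0.002, 0.0695]
ee_rot: [3.141, -0.001, 0.211]
ft_force: [0.4, 0.1, -1.0]
gripper_width: 0.0167
finger_force: 29.5
```

```bash
python3 -m pendant '[{"x":0,"y":0,"z":0.05,"rx":0,"ry":0,"rz":0,"grip":8},{"x":0,"y":0,"z":0.07,"rx":0,"ry":0,"rz":0,"grip":8},{"x":0,"y":0,"z":0.07,"rx":0,"ry":0,"rz":0,"grip":8}]'
```

```text
t: 14.15
eef_pos: [0.5337, -0.0019, 0.0688]
ee_rot: [3.141, -0.001, 0.211]
ft_force: [-1.8, -0.8, 7.7]
gripper_width: 0.0163
finger_force: 30.3
```

```bash
python3 -m pendant '[{"x":0,"y":0,"z":0,"rx":0,"ry":0,"rz":0,"grip":24},{"x":0,"y":0,"z":0,"rx":0,"ry":0,"rz":0,"grip":36},{"x":0,"y":0,"z":0,"rx":0,"ry":0,"rz":0,"grip":40},{"x":0,"y":0,"z":-1,"rx":0,"ry":0,"rz":0,"grip":40},{"x":0,"y":0,"z":-3,"rx":0,"ry":0,"rz":0,"grip":40},{"x":0,"y":0,"z":-4.5,"rx":0,"ry":0,"rz":0,"grip":60},{"x":0,"y":0,"z":-4.5,"rx":0,"ry":0,"rz":0,"grip":80}]'
python3 - <<'E'
from h import *
w=eyes.calibration("wrist");im=eyes.grab_frame("wrist");cv2.imwrite("pics/w10.png",im[:,:,::-1])
for k in blobs(im,"yellow",300):
    (x,y),(p,q),t=cv2.fitEllipse(k);print(np.round([x,y,p,q,t]),cv2.boundingRect(k),plane(w,(x,y),.073).round(4))
go([.5155,-.413,.20],.31)
E
```

```text
t: 14.85
eef_pos: [0.5376, -0.0024, 0.1855]
ee_rot: [3.138, -0.011, 0.211]
ft_force: [0.5, -0.4, 1.2]
gripper_width: 0.0678
finger_force: 0.0
[318. 230.  77.  83.   5.] (278, 188, 79, 84) [ 0.5368 -0.0016  0.073 ]
xyz [-4.23 15.9  -0.68] r [ 0.02 -0.05 -0.71] yaw now [ 3.14  -0.007  0.211]
```

View pics/w10.png

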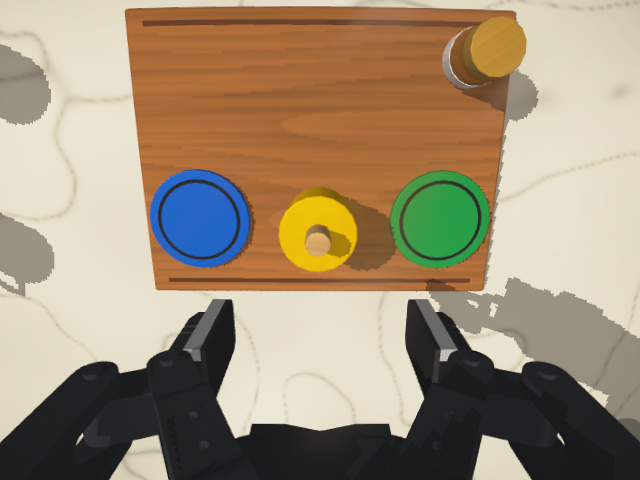

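The lid is seated level at (318,233), midway between the coasters. The jug was triangulated earlier with 0.4 mm residual and 83 mm rim height, so I go straight to it.

```bash
python3 -m pendant '[{"x":-0.4,"y":1.7,"z":-0.2,"rx":0,"ry":0,"rz":-0.1,"grip":85},{"x":-0.9,"y":3.5,"z":-0.4,"rx":0,"ry":0,"rz":-0.2,"grip":85},{"x":-1.4,"y":5.3,"z":-0.6,"rx":0,"ry":0,"rz":-0.3,"grip":85},{"x":-1.9,"y":7.1,"z":-0.6,"rx":0,"ry":0,"rz":-0.4,"grip":85},{"x":-2.4,"y":8.9,"z":-0.6,"rx":0,"ry":0,"rz":-0.5,"grip":85},{"x":-2.9,"y":10.7,"z":-0.6,"rx":0,"ry":0,"rz":-0.6,"grip":85},{"x":-3.4,"y":12.5,"z":-0.6,"rx":0,"ry":0,"rz":-0.7,"grip":85},{"x":-3.8,"y":14.3,"z":-0.6,"rx":0,"ry":0,"rz":-0.7,"grip":85},{"x":-4.23,"y":15.7,"z":-0.6,"rx":0,"ry":0,"rz":-0.7,"grip":85},{"x":-4.23,"y":15.9,"z":-0.6,"rx":0,"ry":0,"rz":-0.7,"grip":85},{"x":-4.23,"y":15.9,"z":-0.6,"rx":0,"ry":0,"rz":-0.7,"grip":85},{"x":-4.23,"y":15.9,"z":-0.6,"rx":0,"ry":0,"rz":-0.7,"grip":85}]'
python3 - <<'E'
from h import *
w=eyes.calibration("wrist");im=eyes.grab_frame("wrist");cv2.imwrite("pics/w11.png",im[:,:,::-1])
print("rim px",proj(w,np.array([.5156,-.4135,.085])))
go([.5156,-.4135,.018],.31)
E
```

```text
t: 16.1
eef_pos: [0.5126, -0.4112, 0.1934]
ee_rot: [-3.138, 0.001, 0.309]
ft_force: [-0.3, 0.2, 0.1]
gripper_width: 0.0851
finger_force: 0.0
rim px [324.35632612 225.97946858]
xyz [0.08 0.15 7.04] r [-0.02  0.01 -0.  ] yaw now [-3.139e+00  1.000e-03  3.100e-01]
```

View pics/w11.png

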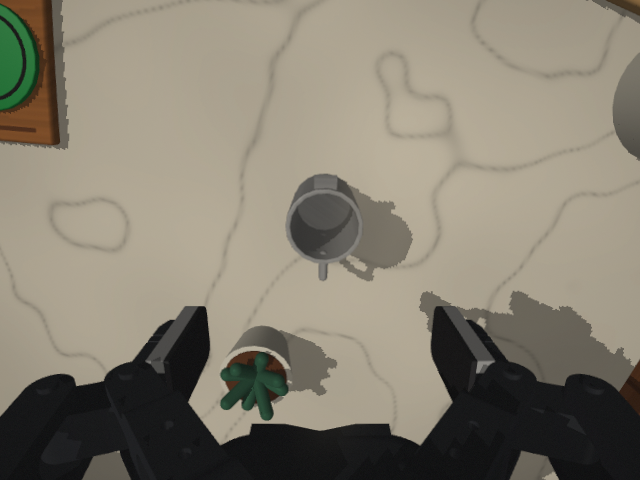

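The jug's rim is at (324,226) as predicted, its handle pointing straight back at (323,270); the plant (255,380) is 16 cm away from the descent.

```bash
python3 -m pendant '[{"x":0.08,"y":0.13,"z":1.8,"rx":0,"ry":0,"rz":0,"grip":85},{"x":0.08,"y":0.13,"z":3.6,"rx":0,"ry":0,"rz":0,"grip":85},{"x":0.08,"y":0.13,"z":5,"rx":0,"ry":0,"rz":0,"grip":85},{"x":0.08,"y":0.13,"z":6,"rx":0,"ry":0,"rz":0,"grip":85},{"x":0.08,"y":0.13,"z":6.8,"rx":0,"ry":0,"rz":0,"grip":85},{"x":0.08,"y":0.13,"z":6.9,"rx":0,"ry":0,"rz":0,"grip":85},{"x":0.08,"y":0.13,"z":6.9,"rx":0,"ry":0,"rz":0,"grip":65},{"x":0.08,"y":0.13,"z":6.9,"rx":0,"ry":0,"rz":0,"grip":45},{"x":0.08,"y":0.13,"z":6.9,"rx":0,"ry":0,"rz":0,"grip":40},{"x":0.08,"y":0.13,"z":6.9,"rx":0,"ry":0,"rz":0,"grip":40},{"x":0.08,"y":0.13,"z":6.9,"rx":0,"ry":0,"rz":0,"grip":40},{"x":0.08,"y":0.13,"z":6.9,"rx":0,"ry":0,"rz":0,"grip":40}]' 40
python3 - <<'E'
from h import *
b=np.array([.511,.098]);g=np.array([.554,-.107]);y=(b-g)/np.linalg.norm(b-g);x=np.array([y[1],-y[0]])
p=np.array([.5345,-.0025]);print("yaw",np.arctan2(x[1],x[0]),"jug",p+.098*x,"mid",(b+g)/2+.098*x)
s=readout.get_state();print(s["gripper_width"],s["finger_force"])
j=(p+(b+g)/2)/2+.098*x; go([*j,.14],.207)
E
```

```text
t: 17.35
eef_pos: [0.5172, -0.4159, 0.0243]
ee_rot: [3.139, -0.002, 0.309]
ft_force: [0.8, 1.1, 6.8]
gripper_width: 0.0538
finger_force: 43.7
yaw 0.20675858211361914 jug [0.63041275 0.01761828] mid [0.62841275 0.01561828]
0.0538427655446765 43.71166724857176
xyz [  9.54 -15.11  -4.64] r [ 0.02 -0.02  0.73] yaw now [ 3.139e+00 -2.000e-03  3.090e-01]
```

```bash
python3 -m pendant '[{"x":0,"y":0,"z":-0.5,"rx":0,"ry":0,"rz":0,"grip":40},{"x":0,"y":0,"z":-2,"rx":0,"ry":0,"rz":0,"grip":40},{"x":0,"y":0,"z":-4,"rx":0,"ry":0,"rz":0,"grip":40},{"x":0.5,"y":-0.8,"z":-5.4,"rx":0,"ry":0,"rz":0,"grip":40},{"x":1.5,"y":-2.4,"z":-5.4,"rx":0,"ry":0,"rz":0.1,"grip":40},{"x":2.5,"y":-4,"z":-5.4,"rx":0,"ry":0,"rz":0.2,"grip":40},{"x":3.5,"y":-5.6,"z":-5.4,"rx":0,"ry":0,"rz":0.3,"grip":40},{"x":4.5,"y":-7.2,"z":-5.4,"rx":0,"ry":0,"rz":0.4,"grip":40},{"x":5.5,"y":-8.8,"z":-5.4,"rx":0,"ry":0,"rz":0.5,"grip":40},{"x":6.5,"y":-10.4,"z":-5.4,"rx":0,"ry":0,"rz":0.6,"grip":40},{"x":7.5,"y":-12,"z":-5.4,"rx":0,"ry":0,"rz":0.7,"grip":40},{"x":8.5,"y":-13.5,"z":-5.4,"rx":0,"ry":0,"rz":0.75,"grip":40},{"x":9.2,"y":-14.7,"z":-5.4,"rx":0,"ry":0,"rz":0.75,"grip":40},{"x":9.5,"y":-15.1,"z":-5.4,"rx":0,"ry":0,"rz":0.75,"grip":40},{"x":9.5,"y":-15.1,"z":-5.4,"rx":0,"ry":0,"rz":0.75,"grip":40},{"x":9.5,"y":-15.1,"z":-5.4,"rx":0,"ry":0,"rz":0.75,"grip":40}]'
python3 - <<'E'
from h import *
s=readout.get_state();print(s["gripper_width"],s["finger_force"],s["eef_pos"])
go([.6295,.0165,.04],.207)
E
```

```text
t: 18.95
eef_pos: [0.6272, 0.0154, 0.1575]
ee_rot: [3.141, 0.001, 0.204]
ft_force: [0.1, -0.0, -2.6]
gripper_width: 0.0544
finger_force: 43.1
0.05438205318619895 43.1427270561835 [0.62717506 0.01543238 0.15754973]
xyz [ 0.1  -0.03  4.7 ] r [ 0.01  0.01 -0.02] yaw now [3.141e+00 1.000e-03 2.040e-01]
```

```bash
python3 -m pendant '[{"x":0.1,"y":0,"z":1.5,"rx":0,"ry":0,"rz":0,"grip":40},{"x":0.1,"y":0,"z":3,"rx":0,"ry":0,"rz":0,"grip":40},{"x":0.1,"y":0,"z":4,"rx":0,"ry":0,"rz":0,"grip":40},{"x":0.1,"y":0,"z":4.5,"rx":0,"ry":0,"rz":0,"grip":40},{"x":0.1,"y":0,"z":4.6,"rx":0,"ry":0,"rz":0,"grip":40},{"x":0.1,"y":0,"z":4.7,"rx":0,"ry":0,"rz":0,"grip":40},{"x":0.1,"y":0,"z":4.75,"rx":0,"ry":0,"rz":0,"grip":40}]'; python3 -m pendant '[{"x":0,"y":0,"z":0.07,"rx":0,"ry":0,"rz":0,"grip":40},{"x":0,"y":0,"z":0.07,"rx":0,"ry":0,"rz":0,"grip":40}]'
```

```text
t: 19.65
eef_pos: [0.6313, 0.0164, 0.0401]
ee_rot: [3.141, -0.003, 0.204]
ft_force: [0.3, 0.1, -1.5]
gripper_width: 0.0542
finger_force: 43.1
t: 19.85
eef_pos: [0.6306, 0.017, 0.0378]
ee_rot: [3.141, -0.001, 0.204]
ft_force: [-0.6, -0.1, -1.7]
gripper_width: 0.0544
finger_force: 43.1
```

```bash
python3 -m pendant '[{"x":0,"y":0,"z":0.05,"rx":0,"ry":0,"rz":0,"grip":40},{"x":0,"y":0,"z":0.1,"rx":0,"ry":0,"rz":0,"grip":40},{"x":0,"y":0,"z":0.1,"rx":0,"ry":0,"rz":0,"grip":40}]'
```

```text
t: 20.15
eef_pos: [0.6305, 0.0171, 0.0363]
ee_rot: [3.141, -0.002, 0.205]
ft_force: [-1.8, 1.1, 7.3]
gripper_width: 0.0541
finger_force: 44.0
```

```bash
python3 -m pendant '[{"x":0,"y":0,"z":0.05,"rx":0,"ry":0,"rz":0,"grip":65},{"x":0,"y":0,"z":0,"rx":0,"ry":0,"rz":0,"grip":80},{"x":0,"y":0,"z":0,"rx":0,"ry":0,"rz":0,"grip":80},{"x":0,"y":0,"z":0,"rx":0,"ry":0,"rz":0,"grip":80},{"x":0,"y":0,"z":-1,"rx":0,"ry":0,"rz":0,"grip":80},{"x":0,"y":0,"z":-3,"rx":0,"ry":0,"rz":0,"grip":80},{"x":0,"y":0,"z":-5,"rx":0,"ry":0,"rz":0,"grip":80},{"x":0,"y":0,"z":-7,"rx":0,"ry":0,"rz":0,"grip":80},{"x":0,"y":0,"z":-8,"rx":0,"ry":0,"rz":0,"grip":80},{"x":0,"y":0,"z":-8,"rx":0,"ry":0,"rz":0,"grip":80}]'
python3 - <<'E'
from h import *
import pickle
w=eyes.calibration("wrist");im=eyes.grab_frame("wrist");cv2.imwrite("pics/w12.png",im[:,:,::-1]);pickle.dump(w,open("w12.pkl","wb"))
go([.42,.32,.25],.207)
E
```

```text
t: 21.15
eef_pos: [0.6332, 0.0169, 0.2402]
ee_rot: [3.139, -0.01, 0.204]
ft_force: [1.0, 0.3, -0.4]
gripper_width: 0.0803
finger_force: 0.0
xyz [ -5.82 -13.59  -0.56] r [ 0.01 -0.04 -0.02] yaw now [ 3.14  -0.005  0.204]
```

```bash
python3 -m pendant '[{"x":-0.7,"y":-1.7,"z":-0.3,"rx":0,"ry":0,"rz":0,"grip":85},{"x":-1.4,"y":-3.4,"z":-0.5,"rx":0,"ry":0,"rz":0,"grip":85},{"x":-2.1,"y":-5.1,"z":-0.5,"rx":0,"ry":0,"rz":0,"grip":85},{"x":-2.8,"y":-6.8,"z":-0.5,"rx":0,"ry":0,"rz":0,"grip":85},{"x":-3.5,"y":-8.5,"z":-0.5,"rx":0,"ry":0,"rz":0,"grip":85},{"x":-4.3,"y":-10.2,"z":-0.5,"rx":0,"ry":0,"rz":0,"grip":85},{"x":-5.1,"y":-11.9,"z":-0.5,"rx":0,"ry":0,"rz":0,"grip":85},{"x":-5.8,"y":-13.4,"z":-0.5,"rx":0,"ry":0,"rz":0,"grip":85},{"x":-5.8,"y":-13.6,"z":-0.5,"rx":0,"ry":0,"rz":0,"grip":85},{"x":-5.8,"y":-13.6,"z":-0.5,"rx":0,"ry":0,"rz":0,"grip":85},{"x":-5.8,"y":-13.6,"z":-0.5,"rx":0,"ry":0,"rz":0,"grip":85}]'
cat > mugs.py <<'E'
from h import *
import pickle,sys
n=sys.argv[1]
w=eyes.calibration("wrist");im=eyes.grab_frame("wrist");cv2.imwrite(f"pics/{n}.png",im[:,:,::-1]);pickle.dump(w,open(n+".pkl","wb"))
print(readout.get_state()["eef_pos"])
for col in("blue","green"):
  for k in blobs(im,col,500):
    m=np.zeros((480,640),np.uint8);cv2.drawContours(m,[k],-1,255,-1)
    r=cv2.morphologyEx(m,cv2.MORPH_OPEN,cv2.getStructuringElement(cv2.MORPH_ELLIPSE,(25,25)))
    b=cv2.boundingRect(r); h=cv2.morphologyEx(cv2.subtract(m,r),cv2.MORPH_OPEN,np.ones((3,3)))
    N,_,st,ce=cv2.connectedComponentsWithStats(h); i=1+np.argmax(st[1:,4]) if N>1 else 0
    print(col,cv2.boundingRect(k),"body",b,"extra",ce[i].round(),st[i,4])
    kk=max(cv2.findContours(r,0,1)[0],key=cv2.contourArea);(x,y),(p,q),t=cv2.fitEllipse(kk);print("  ell",np.round([x,y,p,q,t],1),"z75",plane(w,(x,y),.075).round(4),"z40",plane(w,(x,y),.04).round(4),"handle z40",plane(w,ce[i],.04).round(4))
E
python3 mugs.py w13
```

```text
t: 22.3
eef_pos: [0.4191, 0.3196, 0.2458]
ee_rot: [3.14, 0.002, 0.204]
ft_force: [-1.0, 0.1, 0.0]
gripper_width: 0.0851
finger_force: 0.0
[0.41947926 0.31934353 0.24602487]
blue (286, 134, 70, 91) body (287, 134, 68, 73) extra [321. 215.] 119
  ell [320.6 170.7  67.4  71.  179.4] z75 [0.4521 0.3252 0.075 ] z40 [0.4478 0.3241 0.04  ] handle z40 [0.4062 0.3151 0.04  ]
blue (510, 109, 86, 89) body (511, 109, 85, 89) extra [320. 240.] 307200
  ell [552.9 153.2  79.8  91.9  39.5] z75 [0.5078 0.1352 0.075 ] z40 [0.5095 0.1139 0.04  ] handle z40 [0.3817 0.3116 0.04  ]
green (297, 0, 83, 32) body (312, 0, 55, 29) extra [306.  18.] 314
  ell [336.2  11.1  28.3  55.7  82.7] z75 [0.5737 0.3384 0.075 ] z40 [0.5824 0.3388 0.04  ] handle z40 [0.572  0.3625 0.04  ]
```

View pics/w13.png

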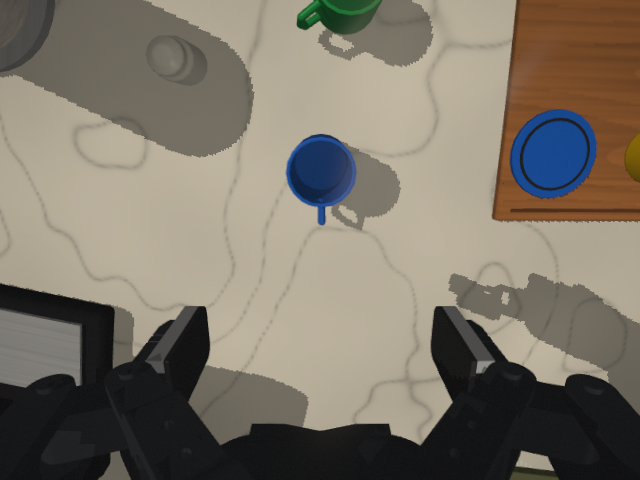

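The picture shows the blue mug with its rim at (321,173) and its handle straight back at (321,215), the green mug at the top edge at (340,5) with its handle to the left at (308,18), salt at (172,57) and the blue coaster at (553,153).

```bash
python3 - <<'E'
from h import *
import pickle
w=pickle.load(open("w13.pkl","rb"));print(plane(w,(321,173),.075),tri([ray(w,(321,173)),ray(eyes.calibration("top"),(190.5,300))]))
E
python3 -m pendant '[{"x":0.6,"y":0.04,"z":1.5,"rx":0,"ry":0,"rz":0,"grip":85},{"x":1.2,"y":0.04,"z":3.2,"rx":0,"ry":0,"rz":0,"grip":85},{"x":1.2,"y":0.04,"z":4.5,"rx":0,"ry":0,"rz":0,"grip":85},{"x":1.2,"y":0.04,"z":4.5,"rx":0,"ry":0,"rz":0,"grip":85}]'
python3 mugs.py w14
python3 - <<'E'
from h import *
go([.4497,.3248,.014],.207)
E
```

```text
[0.45027658 0.32447933 0.075     ] (array([0.45143648, 0.32221671, 0.06698805]), [np.float64(0.0029663533877712484), np.float64(0.0029663533877712363)])
t: 22.75
eef_pos: [0.4464, 0.3219, 0.1296]
ee_rot: [3.138, 0.01, 0.201]
ft_force: [-0.5, -1.3, 0.1]
gripper_width: 0.0848
finger_force: 0.0
[0.44773455 0.32313154 0.13221403]
blue (265, 177, 102, 133) body (265, 177, 102, 116) extra [317. 300.] 157
  ell [314.8 237.2  97.8 112.4 170.8] z75 [0.4555 0.3261 0.075 ] z40 [0.4446 0.3243 0.04  ] handle z40 [0.3995 0.3138 0.04  ]
blue (591, 160, 49, 88) body (591, 160, 49, 88) extra [320. 240.] 307200
  ell [618.3 206.8  50.7  92.7   6.1] z75 [0.5087 0.1577 0.075 ] z40 [0.5066 0.1279 0.04  ] handle z40 [0.4437 0.3209 0.04  ]
blue (573, 144, 67, 116) body (0, 0, 0, 0) extra [600. 203.] 2240
xyz [ 0.12 -0.06  4.73] r [ 0.02  0.04 -0.04] yaw now [3.139 0.006 0.202]Traceback (most recent call last):
  File "mugs.py", line 13, in <module>
    kk=max(cv2.findContours(r,0,1)[0],key=cv2.contourArea);(x,y),(p,q),t=cv2.fitEllipse(kk);print("  ell",np.round([x,y,p,q,t],1),"z75",plane(w,(x,y),.075).round(4),"z40",plane(w,(x,y),.04).round(4),"handle z40",plane(w,ce[i],.04).round(4))
ValueError: max() iterable argument is empty
```

```bash
python3 -m pendant '[{"x":0.13,"y":-0.05,"z":1.5,"rx":0,"ry":0,"rz":0,"grip":85},{"x":0.13,"y":-0.05,"z":3,"rx":0,"ry":0,"rz":0,"grip":85},{"x":0.13,"y":-0.05,"z":4,"rx":0,"ry":0,"rz":0,"grip":85},{"x":0.13,"y":-0.05,"z":4.5,"rx":0,"ry":0,"rz":0,"grip":85},{"x":0.13,"y":-0.05,"z":4.65,"rx":0,"ry":0,"rz":0,"grip":85},{"x":0.13,"y":-0.05,"z":4.65,"rx":0,"ry":0,"rz":0,"grip":85},{"x":0.13,"y":-0.05,"z":4.65,"rx":0,"ry":0,"rz":0,"grip":65},{"x":0.13,"y":-0.05,"z":4.65,"rx":0,"ry":0,"rz":0,"grip":45},{"x":0.13,"y":-0.05,"z":4.65,"rx":0,"ry":0,"rz":0,"grip":45},{"x":0.13,"y":-0.05,"z":4.65,"rx":0,"ry":0,"rz":0,"grip":45},{"x":0.13,"y":-0.05,"z":4.65,"rx":0,"ry":0,"rz":0,"grip":45},{"x":0.13,"y":-0.05,"z":4.65,"rx":0,"ry":0,"rz":0,"grip":45}]' 40
python3 - <<'E'
from h import *
go([.511,.098,.15],.207)
E
```

```text
t: 24.0
eef_pos: [0.4528, 0.328, 0.0199]
ee_rot: [-3.141, -0.003, 0.205]
ft_force: [-0.8, -0.2, 6.8]
gripper_width: 0.0579
finger_force: 44.0
xyz [ 0.43  9.48 -5.21] r [-0.01 -0.02 -0.02] yaw now [-3.141e+00 -3.000e-03  2.050e-01]
```

```bash
python3 -m pendant '[{"x":0,"y":0,"z":-0.5,"rx":0,"ry":0,"rz":0,"grip":45},{"x":0,"y":0,"z":-2,"rx":0,"ry":0,"rz":0,"grip":45},{"x":0,"y":0,"z":-4,"rx":0,"ry":0,"rz":0,"grip":45},{"x":0.1,"y":1.5,"z":-5.2,"rx":0,"ry":0,"rz":0,"grip":45},{"x":0.2,"y":3.1,"z":-5.2,"rx":0,"ry":0,"rz":0,"grip":45},{"x":0.3,"y":4.7,"z":-5.2,"rx":0,"ry":0,"rz":0,"grip":45},{"x":0.4,"y":6.3,"z":-5.2,"rx":0,"ry":0,"rz":0,"grip":45},{"x":0.45,"y":7.9,"z":-5.2,"rx":0,"ry":0,"rz":0,"grip":45},{"x":0.45,"y":9.1,"z":-5.2,"rx":0,"ry":0,"rz":0,"grip":45},{"x":0.45,"y":9.5,"z":-5.2,"rx":0,"ry":0,"rz":0,"grip":45},{"x":0.45,"y":9.5,"z":-5.2,"rx":0,"ry":0,"rz":0,"grip":45},{"x":0.45,"y":9.5,"z":-5.2,"rx":0,"ry":0,"rz":0,"grip":45}]'
python3 - <<'E'
from h import *
w=eyes.calibration("wrist");im=eyes.grab_frame("wrist");cv2.imwrite("pics/w15.png",im[:,:,::-1]);s=readout.get_state();print(s["eef_pos"],s["gripper_width"])
zr=s["eef_pos"][2]-.0199+.075
for col in("blue","yellow"):
  for k in blobs(im,col,300): 
    b=cv2.boundingRect(k);c=(b[0]+b[2]/2,b[1]+b[3]-b[2]/2)
    print(col,b,"rim by bottom circle",plane(w,c,zr).round(4),"18mm",plane(w,(b[0]+b[2]/2,b[1]+b[3]/2),.018).round(4))
    cols=[(x,k[k[:,0,0]==x][:,0,1].max()) for x in range(b[0],b[0]+b[2],8)];print(cols)
print(proj(w,np.array([*s["eef_pos"][:2],zr])), proj(w,np.array([.511,.098,.018])))
go([.511,.098,.037],.207)
E
```

```text
t: 25.2
eef_pos: [0.5104, 0.098, 0.1485]
ee_rot: [-3.141, 0.0, 0.204]
ft_force: [-0.5, 0.6, -2.6]
gripper_width: 0.0583
finger_force: 44.2
[0.51034795 0.09837442 0.14838848] 0.05773136380532511
blue (227, 165, 187, 266) rim by bottom circle [0.5222 0.0998 0.2035] 18mm [0.4472 0.0842 0.018 ]
[(227, np.int32(373)), (235, np.int32(403)), (243, np.int32(414)), (251, np.int32(423)), (259, np.int32(423)), (267, np.int32(423)), (275, np.int32(423)), (283, np.int32(423)), (291, np.int32(424)), (299, np.int32(426)), (307, np.int32(428)), (315, np.int32(429)), (323, np.int32(430)), (331, np.int32(428)), (339, np.int32(426)), (347, np.int32(425)), (355, np.int32(423)), (363, np.int32(423)), (371, np.int32(423)), (379, np.int32(423)), (387, np.int32(423)), (395, np.int32(417)), (403, np.int32(406)), (411, np.int32(390))]
yellow (419, 185, 107, 97) rim by bottom circle [0.5641 0.0656 0.2035] 18mm [ 0.5253 -0.0209  0.018 ]
[(419, np.int32(230)), (427, np.int32(244)), (435, np.int32(254)), (443, np.int32(266)), (451, np.int32(273)), (459, np.int32(277)), (467, np.int32(280)), (475, np.int32(280)), (483, np.int32(280)), (491, np.int32(278)), (499, np.int32(274)), (507, np.int32(269)), (515, np.int32(261)), (523, np.int32(247))]
[317.34592797 370.77959459] [319.80859726 220.67712777]
xyz [0.02 0.02 4.46] r [-0.01  0.   -0.02] yaw now [-3.141  0.     0.205]
```

```bash
python3 -m pendant '[{"x":0.06,"y":0,"z":1.5,"rx":0,"ry":0,"rz":0,"grip":45},{"x":0.06,"y":0,"z":3,"rx":0,"ry":0,"rz":0,"grip":45},{"x":0.06,"y":0,"z":3.9,"rx":0,"ry":0,"rz":0,"grip":45},{"x":0.06,"y":0,"z":4.2,"rx":0,"ry":0,"rz":0,"grip":45},{"x":0.06,"y":0,"z":4.35,"rx":0,"ry":0,"rz":0,"grip":45},{"x":0.06,"y":0,"z":4.4,"rx":0,"ry":0,"rz":0,"grip":45},{"x":0.06,"y":0,"z":4.45,"rx":0,"ry":0,"rz":0,"grip":45}]'; python3 -m pendant '[{"x":0,"y":0,"z":0.05,"rx":0,"ry":0,"rz":0,"grip":45},{"x":0,"y":0,"z":0.05,"rx":0,"ry":0,"rz":0,"grip":45}]'
```

```text
t: 25.95
eef_pos: [0.5135, 0.098, 0.0381]
ee_rot: [3.141, -0.003, 0.205]
ft_force: [0.1, -0.1, -1.9]
gripper_width: 0.0577
finger_force: 44.0
t: 26.15
eef_pos: [0.5135, 0.098, 0.0379]
ee_rot: [-3.141, -0.004, 0.204]
ft_force: [-1.4, 0.5, 6.6]
gripper_width: 0.0579
finger_force: 44.9
```

Contact at the predicted height. I release, rise and go to view the green mug.

```bash
python3 -m pendant '[{"x":0,"y":0,"z":0.05,"rx":0,"ry":0,"rz":0,"grip":65},{"x":0,"y":0,"z":0,"rx":0,"ry":0,"rz":0,"grip":82},{"x":0,"y":0,"z":0,"rx":0,"ry":0,"rz":0,"grip":82},{"x":0,"y":0,"z":0,"rx":0,"ry":0,"rz":0,"grip":82},{"x":0,"y":0,"z":-1,"rx":0,"ry":0,"rz":0,"grip":82},{"x":0,"y":0,"z":-3,"rx":0,"ry":0,"rz":0,"grip":82},{"x":0,"y":0,"z":-5,"rx":0,"ry":0,"rz":0,"grip":82},{"x":0,"y":0,"z":-7,"rx":0,"ry":0,"rz":0,"grip":82},{"x":0,"y":0,"z":-8,"rx":0,"ry":0,"rz":0,"grip":82},{"x":0,"y":0,"z":-8,"rx":0,"ry":0,"rz":0,"grip":82}]'
python3 - <<'E'
from h import *
w=eyes.calibration("wrist");im=eyes.grab_frame("wrist");cv2.imwrite("pics/w16.png",im[:,:,::-1])
for k in blobs(im,"blue",300):
    b=cv2.boundingRect(k);print(b,b[2]/2+b[0])
go([.56,.325,.25],.207)
E
```

```text
t: 27.15
eef_pos: [0.5154, 0.0979, 0.2406]
ee_rot: [3.141, -0.01, 0.204]
ft_force: [0.9, -0.0, 0.1]
gripper_width: 0.082
finger_force: 0.0
(275, 162, 85, 111) 317.5
xyz [ 3.66 -8.53 -0.47] r [ 0.   -0.04 -0.02] yaw now [ 3.141 -0.005  0.204]
```

```bash
python3 -m pendant '[{"x":0.7,"y":-1.7,"z":-0.3,"rx":0,"ry":0,"rz":0,"grip":85},{"x":1.4,"y":-3.4,"z":-0.4,"rx":0,"ry":0,"rz":0,"grip":85},{"x":2.1,"y":-5.1,"z":-0.4,"rx":0,"ry":0,"rz":0,"grip":85},{"x":2.8,"y":-6.8,"z":-0.4,"rx":0,"ry":0,"rz":0,"grip":85},{"x":3.5,"y":-8.2,"z":-0.4,"rx":0,"ry":0,"rz":0,"grip":85},{"x":3.6,"y":-8.5,"z":-0.4,"rx":0,"ry":0,"rz":0,"grip":85},{"x":3.6,"y":-8.5,"z":-0.4,"rx":0,"ry":0,"rz":0,"grip":85},{"x":3.6,"y":-8.5,"z":-0.4,"rx":0,"ry":0,"rz":0,"grip":85}]'
sed -i 's/    kk=max/    if r.max()==0: continue\n    kk=max/' mugs.py; python3 mugs.py w17
python3 - <<'E'
from h import *
im=cv2.imread("pics/w17.png")[:,:,::-1]
for k in blobs(im,"green",500):
    b=cv2.boundingRect(k); print(b,[(y,k[k[:,0,1]==y][:,0,0].min(),k[k[:,0,1]==y][:,0,0].max()) for y in range(b[1],b[1]+b[3],6)])
E
```

```text
t: 28.0
eef_pos: [0.5562, 0.3226, 0.2438]
ee_rot: [3.14, 0.004, 0.204]
ft_force: [0.9, -0.2, 0.8]
gripper_width: 0.0851
finger_force: 0.0
[0.55640468 0.32221484 0.24448209]
blue (471, 241, 113, 108) body (472, 241, 112, 102) extra [533. 345.] 54
  ell [526.3 291.   79.2 121.9 127.1] z75 [0.5194 0.1164 0.075 ] z40 [0.5076 0.0927 0.04  ] handle z40 [0.4484 0.0615 0.04  ]
green (272, 117, 82, 72) body (284, 117, 70, 72) extra [280. 177.] 150
  ell [318.1 152.4  69.5  70.8   4.6] z75 [0.6034 0.3333 0.075 ] z40 [0.6006 0.3328 0.04  ] handle z40 [0.571  0.3625 0.04  ]
(272, 117, 82, 72) [(117, np.int32(314), np.int32(322)), (123, np.int32(298), np.int32(338)), (129, np.int32(292), np.int32(344)), (135, np.int32(288), np.int32(348)), (141, np.int32(285), np.int32(351)), (147, np.int32(284), np.int32(352)), (153, np.int32(283), np.int32(353)), (159, np.int32(284), np.int32(352)), (165, np.int32(286), np.int32(351)), (171, np.int32(282), np.int32(348)), (177, np.int32(275), np.int32(343)), (183, np.int32(272), np.int32(336))]
```

Run:
```python
from h import *
t=eyes.calibration("top");print(plane(t,(160,188),0),plane(t,(160,188),.15))
go([.603,.334,.014],-.15)
print(readout.get_state()["joint_pos"])
```

```text
[0.77040088 0.42175575 0.        ] [0.71870393 0.37806991 0.15      ]
xyz [ 1.95 -0.1   9.21] r [0.01 0.02 2.53] yaw now [3.14e+00 3.00e-03 2.03e-01]
[ 4.59623600e-01  3.85762588e-01  1.31134040e+00 -6.57724706e-04
  1.44755366e+00  1.82707566e+00]
```

```bash
python3 -m pendant '[{"x":1,"y":-0.1,"z":1,"rx":0,"ry":0,"rz":0.8,"grip":85},{"x":1.9,"y":-0.1,"z":2,"rx":0,"ry":0,"rz":1.6,"grip":85},{"x":1.95,"y":-0.1,"z":3.5,"rx":0,"ry":0,"rz":2.4,"grip":85},{"x":1.95,"y":-0.1,"z":4,"rx":0,"ry":0,"rz":2.5,"grip":85},{"x":1.95,"y":-0.1,"z":4,"rx":0,"ry":0,"rz":2.5,"grip":85},{"x":1.95,"y":-0.1,"z":4,"rx":0,"ry":0,"rz":2.5,"grip":85}]'
python3 mugs.py w18
python3 - <<'E'
from h import *
im=cv2.imread("pics/w18.png")[:,:,::-1];w=eyes.calibration("wrist")
for k in blobs(im,"green",500):
    b=cv2.boundingRect(k); print(b,[(y,k[k[:,0,1]==y][:,0,0].min(),k[k[:,0,1]==y][:,0,0].max()) for y in range(b[1],b[1]+b[3],8)])
print(proj(w,np.array([.603,.334,.075])))
go([.603,.334,.014],-.15)
E
```

```text
t: 28.65
eef_pos: [0.6047, 0.3355, 0.1469]
ee_rot: [-3.141, -0.001, -0.144]
ft_force: [1.8, 1.5, 1.1]
gripper_width: 0.0849
finger_force: 0.0
[0.60528758 0.33613141 0.14787808]
blue (563, 242, 77, 110) body (578, 256, 62, 93) extra [590. 283.] 1765
  ell [613.8 298.8  65.1  92.7 172.9] z75 [0.5386 0.1442 0.075 ] z40 [0.5172 0.1167 0.04  ] handle z40 [0.5337 0.1371 0.04  ]
green (277, 184, 94, 113) body (278, 185, 92, 106) extra [286. 286.] 189
  ell [322.  241.5  89.5 102.1 162.2] z75 [0.6069 0.3334 0.075 ] z40 [0.5959 0.3348 0.04  ] handle z40 [0.5651 0.366  0.04  ]
(277, 184, 94, 113) [(184, np.int32(319), np.int32(325)), (192, np.int32(300), np.int32(331)), (200, np.int32(293), np.int32(329)), (208, np.int32(289), np.int32(347)), (216, np.int32(286), np.int32(358)), (224, np.int32(283), np.int32(364)), (232, np.int32(280), np.int32(368)), (240, np.int32(278), np.int32(369)), (248, np.int32(277), np.int32(368)), (256, np.int32(279), np.int32(368)), (264, np.int32(281), np.int32(365)), (272, np.int32(286), np.int32(361)), (280, np.int32(283), np.int32(353)), (288, np.int32(281), np.int32(338)), (296, np.int32(284), np.int32(285))]
[323.12781649 247.92665864]
xyz [-0.09  0.11  5.35] r [-0.01 -0.02  0.04] yaw now [-3.14e+00 -2.00e-03 -1.44e-01]
```

```bash
python3 -m pendant '[{"x":-0.06,"y":0.08,"z":1.7,"rx":0,"ry":0,"rz":0,"grip":85},{"x":-0.06,"y":0.08,"z":3.4,"rx":0,"ry":0,"rz":0,"grip":85},{"x":-0.06,"y":0.08,"z":4.5,"rx":0,"ry":0,"rz":0,"grip":85},{"x":-0.06,"y":0.08,"z":5.1,"rx":0,"ry":0,"rz":0,"grip":85},{"x":-0.06,"y":0.08,"z":5.2,"rx":0,"ry":0,"rz":0,"grip":85},{"x":-0.06,"y":0.08,"z":5.2,"rx":0,"ry":0,"rz":0,"grip":85},{"x":-0.06,"y":0.08,"z":5.2,"rx":0,"ry":0,"rz":0,"grip":65},{"x":-0.06,"y":0.08,"z":5.2,"rx":0,"ry":0,"rz":0,"grip":45},{"x":-0.06,"y":0.08,"z":5.2,"rx":0,"ry":0,"rz":0,"grip":45},{"x":-0.06,"y":0.08,"z":5.2,"rx":0,"ry":0,"rz":0,"grip":45},{"x":-0.06,"y":0.08,"z":5.2,"rx":0,"ry":0,"rz":0,"grip":45},{"x":-0.06,"y":0.08,"z":5.2,"rx":0,"ry":0,"rz":0,"grip":45}]' 40
python3 - <<'E'
from h import *
go([.554,-.107,.18],.207)
E
```

```text
t: 29.9
eef_pos: [0.6043, 0.3351, 0.018]
ee_rot: [-3.14, -0.003, -0.145]
ft_force: [-0.3, 0.1, 6.0]
gripper_width: 0.0577
finger_force: 43.9
xyz [ 0.58 17.77 -6.51] r [-0.01 -0.03 -2.52] yaw now [-3.14e+00 -3.00e-03 -1.45e-01]
```

```bash
python3 -m pendant '[{"x":0,"y":0,"z":-0.5,"rx":0,"ry":0,"rz":0,"grip":45},{"x":0,"y":0,"z":-2,"rx":0,"ry":0,"rz":0,"grip":45},{"x":0,"y":0,"z":-4,"rx":0,"ry":0,"rz":0,"grip":45},{"x":0,"y":0,"z":-6,"rx":0,"ry":0,"rz":0,"grip":45},{"x":0,"y":0.8,"z":-7.3,"rx":0,"ry":0,"rz":0,"grip":45},{"x":0.1,"y":2.4,"z":-7.3,"rx":0,"ry":0,"rz":-0.3,"grip":45},{"x":0.1,"y":4,"z":-7.3,"rx":0,"ry":0,"rz":-0.6,"grip":45},{"x":0.2,"y":5.6,"z":-7.3,"rx":0,"ry":0,"rz":-0.9,"grip":45},{"x":0.2,"y":7.2,"z":-7.3,"rx":0,"ry":0,"rz":-1.2,"grip":45},{"x":0.3,"y":8.8,"z":-7.3,"rx":0,"ry":0,"rz":-1.5,"grip":45},{"x":0.3,"y":10.4,"z":-7.3,"rx":0,"ry":0,"rz":-1.8,"grip":45},{"x":0.4,"y":12,"z":-7.3,"rx":0,"ry":0,"rz":-2.1,"grip":45},{"x":0.4,"y":13.6,"z":-7.3,"rx":0,"ry":0,"rz":-2.4,"grip":45},{"x":0.5,"y":15.2,"z":-7.3,"rx":0,"ry":0,"rz":-2.5,"grip":45},{"x":0.55,"y":16.7,"z":-7.3,"rx":0,"ry":0,"rz":-2.5,"grip":45},{"x":0.6,"y":17.6,"z":-7.3,"rx":0,"ry":0,"rz":-2.5,"grip":45},{"x":0.6,"y":17.8,"z":-7.3,"rx":0,"ry":0,"rz":-2.5,"grip":45},{"x":0.6,"y":17.8,"z":-7.3,"rx":0,"ry":0,"rz":-2.5,"grip":45},{"x":0.6,"y":17.8,"z":-7.3,"rx":0,"ry":0,"rz":-2.5,"grip":45}]'
python3 - <<'E'
from h import *
w=eyes.calibration("wrist");im=eyes.grab_frame("wrist");cv2.imwrite("pics/w19.png",im[:,:,::-1])
print(readout.get_state()["gripper_width"])
go([.555,-.107,.036],.207)
E
```

```text
t: 31.8
eef_pos: [0.5532, -0.1071, 0.1985]
ee_rot: [-3.141, -0.0, 0.204]
ft_force: [0.1, 0.3, -1.8]
gripper_width: 0.0578
finger_force: 43.5
0.05841075450278931
xyz [0.06 0.03 6.5 ] r [-0.01 -0.   -0.01] yaw now [-3.141 -0.     0.205]
```

```bash
python3 -m pendant '[{"x":0.05,"y":0,"z":1.7,"rx":0,"ry":0,"rz":0,"grip":45},{"x":0.05,"y":0,"z":3.4,"rx":0,"ry":0,"rz":0,"grip":45},{"x":0.05,"y":0,"z":5,"rx":0,"ry":0,"rz":0,"grip":45},{"x":0.05,"y":0,"z":6,"rx":0,"ry":0,"rz":0,"grip":45},{"x":0.05,"y":0,"z":6.3,"rx":0,"ry":0,"rz":0,"grip":45},{"x":0.05,"y":0,"z":6.4,"rx":0,"ry":0,"rz":0,"grip":45},{"x":0.05,"y":0,"z":6.45,"rx":0,"ry":0,"rz":0,"grip":45},{"x":0.05,"y":0,"z":6.5,"rx":0,"ry":0,"rz":0,"grip":45}]'; python3 -m pendant '[{"x":0,"y":0,"z":0.05,"rx":0,"ry":0,"rz":0,"grip":45},{"x":0,"y":0,"z":0.05,"rx":0,"ry":0,"rz":0,"grip":45}]'
```

```text
t: 32.65
eef_pos: [0.5562, -0.1079, 0.0373]
ee_rot: [3.14, -0.003, 0.205]
ft_force: [0.1, 0.4, -1.1]
gripper_width: 0.0579
finger_force: 43.4
t: 32.85
eef_pos: [0.5558, -0.1081, 0.036]
ee_rot: [3.14, -0.003, 0.204]
ft_force: [-0.0, 0.6, 3.8]
gripper_width: 0.0581
finger_force: 43.8
```

```bash
python3 -m pendant '[{"x":0,"y":0,"z":0.03,"rx":0,"ry":0,"rz":0,"grip":65},{"x":0,"y":0,"z":0,"rx":0,"ry":0,"rz":0,"grip":82},{"x":0,"y":0,"z":0,"rx":0,"ry":0,"rz":0,"grip":82},{"x":0,"y":0,"z":0,"rx":0,"ry":0,"rz":0,"grip":82},{"x":0,"y":0,"z":-1,"rx":0,"ry":0,"rz":0,"grip":82},{"x":0,"y":0,"z":-3,"rx":0,"ry":0,"rz":0,"grip":82},{"x":0,"y":0,"z":-5,"rx":0,"ry":0,"rz":0,"grip":82},{"x":0,"y":0,"z":-7,"rx":0,"ry":0,"rz":0,"grip":82},{"x":-1,"y":-1,"z":-8,"rx":0,"ry":0,"rz":0,"grip":82},{"x":-2,"y":-2.5,"z":-8,"rx":0,"ry":0,"rz":0,"grip":82},{"x":-3,"y":-4.2,"z":-8,"rx":0,"ry":0,"rz":0,"grip":82},{"x":-4,"y":-4.2,"z":-8,"rx":0,"ry":0,"rz":0,"grip":82},{"x":-4,"y":-4.2,"z":-8,"rx":0,"ry":0,"rz":0,"grip":82},{"x":-4,"y":-4.2,"z":-8,"rx":0,"ry":0,"rz":0,"grip":82}]'
cat > chk.py <<'E'
from h import *
w=eyes.calibration("wrist");im=eyes.grab_frame("wrist");cv2.imwrite("pics/w20.png",im[:,:,::-1]);print(readout.get_state()["eef_pos"])
# expected outlines: mug rim (z .093), coaster (z .018), lid disc (z .073), jug rim (z .097)
for nm,col,c,r,z in(("bm","blue",(.511,.098),.030,.093),("gm","green",(.554,-.107),.030,.093),("lid","yellow",(.5335,-.003),.029,.073)):
    print(nm,"px",proj(w,np.array([*c,z])).round(1),"r",np.linalg.norm(proj(w,np.array([c[0],c[1]+r,z]))-proj(w,np.array([*c,z]))).round(1))
    for k in blobs(im,col,300):
        b=cv2.boundingRect(k);print("  blob",b,[(int(y),int(k[k[:,0,1]==y][:,0,0].min()),int(k[k[:,0,1]==y][:,0,0].max())) for y in range(b[1],b[1]+b[3],8)])
E
python3 chk.py
python3 - <<'E'
from h import *
im=cv2.imread("pics/w20.png",0)[:, :]
c=cv2.HoughCircles(cv2.medianBlur(im,3),cv2.HOUGH_GRADIENT_ALT,1,15,param1=150,param2=.75,minRadius=20,maxRadius=60)
w=eyes.calibration("wrist");
for x,y,r in c[0]: print((x,y,r),"z18",plane(w,(x,y),.018).round(4),"z93",plane(w,(x,y),.093).round(4),"z73",plane(w,(x,y),.073).round(4),"z97",plane(w,(x,y),.097).round(4))
E
```

```text
t: 34.25
eef_pos: [0.4354, -0.0252, 0.2348]
ee_rot: [3.141, -0.001, 0.204]
ft_force: [0.6, 0.3, -0.7]
gripper_width: 0.0824
finger_force: 0.0
[ 0.43623352 -0.02548927  0.2348001 ]
bm px [175.7  87. ] r 41.0
  blob (138, 44, 114, 112) [(44, 173, 175), (52, 152, 226), (60, 145, 236), (68, 141, 243), (76, 139, 247), (84, 138, 250), (92, 139, 251), (100, 141, 251), (108, 146, 250), (116, 152, 248), (124, 163, 244), (132, 178, 237), (140, 185, 225), (148, 186, 205)]
gm px [461.6  86.3] r 40.3
  blob (385, 43, 118, 100) [(43, 465, 470), (51, 411, 489), (59, 401, 496), (67, 394, 500), (75, 390, 502), (83, 387, 502), (91, 386, 501), (99, 386, 499), (107, 388, 495), (115, 389, 488), (123, 393, 477), (131, 400, 459), (139, 407, 446)]
lid px [317.  86.] r 37.6
  blob (279, 47, 74, 78) [(47, 312, 321), (55, 293, 338), (63, 286, 345), (71, 282, 349), (79, 280, 352), (87, 279, 352), (95, 281, 351), (103, 284, 349), (111, 288, 344), (119, 297, 335)]
(np.float32(467.0), np.float32(83.0), np.float32(39.22196)) z18 [ 0.5702 -0.1356  0.018 ] z93 [ 0.5579 -0.1106  0.093 ] z73 [ 0.5612 -0.1172  0.073 ] z
[... 561 characters left out ...]
oat32(89.0), np.float32(37.897835)) z18 [ 0.5363 -0.0025  0.018 ] z93 [ 0.5308 -0.0042  0.093 ] z73 [ 0.5323 -0.0037  0.073 ] z97 [ 0.5305 -0.0042  0.097 ]
(np.float32(494.0), np.float32(238.0), np.float32(24.715122)) z18 [ 0.434  -0.2083  0.018 ] z93 [ 0.449  -0.1687  0.093 ] z73 [ 0.445  -0.1792  0.073 ] z97 [ 0.4498 -0.1666  0.097 ]
(np.float32(436.0), np.float32(95.0), np.float32(32.414883)) z18 [ 0.554  -0.1105  0.018 ] z93 [ 0.5449 -0.0905  0.093 ] z73 [ 0.5473 -0.0958  0.073 ] z97 [ 0.5445 -0.0894  0.097 ]
(np.float32(324.0), np.float32(305.0), np.float32(31.676096)) z18 [ 0.3254 -0.0534  0.018 ] z93 [ 0.3622 -0.0449  0.093 ] z73 [ 0.3524 -0.0471  0.073 ] z97 [ 0.3641 -0.0444  0.097 ]
```

Run:
```python
from h import *
t=eyes.calibration("top");a=cv2.imread("pics/top0.png");im=eyes.grab_frame("top");b=im[:,:,::-1].copy();cv2.imwrite("pics/top1.png",b)
for n,(x,y) in (("honey",(352,208)),("salt",(135,279))):
    T=a[y-12:y+12,x-12:x+12];S=b[y-24:y+24,x-24:x+24];m=cv2.minMaxLoc(cv2.matchTemplate(S,T,cv2.TM_CCOEFF_NORMED));print(n,m[1],np.array(m[3])-12)
p=proj(t,np.array([.63,.0168,.097]));print("jug rim expected",p)
d=cv2.absdiff(a,b).max(2);x,y=p.astype(int);m=(d>35).astype(np.uint8)
N,_,st,ce=cv2.connectedComponentsWithStats(m)
for i in range(1,N):
    if st[i,4]>60: print(st[i],ce[i].round())
cc=cv2.HoughCircles(cv2.resize(cv2.cvtColor(b,6)[y-30:y+30,x-30:x+30],None,fx=6,fy=6,interpolation=2),cv2.HOUGH_GRADIENT_ALT,1,20,param1=100,param2=.6,minRadius=45,maxRadius=80)
if cc is not None:
    for u,v,r in cc[0]: print("jug?",plane(t,(x-30+u/6,y-30+v/6),.097).round(4),r/6)
```

```text
honey 0.9924041628837585 [0 0]
salt 0.9679875373840332 [0 0]
jug rim expected [310.25018277 223.55749838]
[  286   210   354   270 36145] [458. 387.]
[ 173  229   53   36 1251] [197. 248.]
[401 234  25  23 434] [413. 245.]
[ 465  250   46   42 1143] [488. 271.]
[270 265  21  18 276] [280. 273.]
[273 269  25  23 148] [289. 282.]
[ 176  289   53   39 1288] [202. 307.]
[420 292  38  26 728] [438. 305.]
[274 427  18  40 335] [282. 442.]
[240 464  46  16 568] [264. 473.]
jug? [0.6319 0.0165 0.097 ] 9.772725
```

```bash
python3 -c "
from station import close_job
print(close_job())"
```

```text
the job is handed in; nothing more can be done
None
```

The board is set and the job is handed in at about 34 s: my last camera checks put both mugs within about 5 mm of their coaster centres, the lidded pot about 2 mm from midway and the jug about 10 cm (axis to axis) behind it, with the honey jar and salt shaker unmoved; no verdict was returned.

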